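# Set up the pop-up jar shelf of a snack kiosk

### The job

Open the kiosk's jar display: pull the telescoping shelf up by its red cap until the orange lock button clicks out and it stays up by itself, then push every jar on the counter into the fenced lane under the shelf, standing upright, one behind the other, none sticking out of the mouth beyond the shelf's edge by more than 20 mm. Last, when all jars are in, stand the coin tin on the orange mat on the shelf; leave the bowl, the bottle and the napkin box where they are.

Things in the scene. Friction and masses are not known exactly. Their poses are not given: they have to be found in the camera images.
- stand: Fixed frame: two yellow fences 16 mm tall, 6 mm thick, a 56 mm wide lane between them (the counter is its floor). Origin: on the counter, lane centre line, under the shelf's mouth edge. +y points out of the mouth (roughly to robot left); back stop face at y = -262 mm. Fences reach y = +40 mm, then flare out to y = +69 mm (85 mm wide there). Mast beside the lane at x = +59, y = -131 mm.
- shelf (a joint): Height (m) the blue sleeve and shelf are pulled up the mast: 0 down, end stop 0.060, rests at 0.051 when locked. Slides freely, straight up; weighs 0.45 kg and sinks back to 0 if let go before it locks.
- shelf_edge (a point): Middle of the mouth edge of the shelf's underside (stand x = 0, y = 0), rising with it: 22 mm above the counter when down, 73 mm when locked. The shelf is a clear plate with green edges, 5 mm thick, 77 mm wide, centred over the lane, 262 mm long (to stand y = -262 mm).
- lock (a joint): Orange spring lock button in the mast, on its side away from the lane (stand +x), 52 mm above the counter: 0 = held in by the sleeve, 0.008 = clicked out under the sleeve's lower edge. It snaps out by itself once joint shelf is a little over 0.051 (pull to about 0.056); the sleeve then rests on it.
- cap (a point): Grip point on the mast's axis, 14 mm below the top of the red cap (138 mm above the counter when down), rising with the shelf. Cap and the blue sleeve below it are 36 mm square, sides parallel to the stand's x and y.
- mat (a point): Centre of the orange mat (70 mm across the lane, 80 mm along it) on top of the shelf near its closed end, at stand x = 0, y = -213 mm; axes parallel to the stand's. 27 mm above the counter when down, 78 mm when locked.
- tin: Coin tin, steel with a green band: 70 mm (its x) by 44 mm (its y) by 50 mm tall, 0.2 kg; origin at the centre of its underside, z up.
- jar0: Squat round glass jar with a red lid, 50 mm in diameter and 52 mm tall, straight sides, about 0.16 kg; origin at the centre of its underside, z up. May be absent.
- jar1: Squat round glass jar with a blue lid, 50 mm in diameter and 52 mm tall, straight sides, about 0.16 kg; origin at the centre of its underside, z up. May be absent.
- jar2: Squat round glass jar with a green lid, 50 mm in diameter and 52 mm tall, straight sides, about 0.16 kg; origin at the centre of its underside, z up. May be absent.
- jar3: Squat round glass jar with a yellow lid, 50 mm in diameter and 52 mm tall, straight sides, about 0.16 kg; origin at the centre of its underside, z up. May be absent.
- jar4: Squat round glass jar with a white lid, 50 mm in diameter and 52 mm tall, straight sides, about 0.16 kg; origin at the centre of its underside, z up. May be absent.
- bowl: White bowl, 110 mm across and 40 mm tall; leave it alone. Origin at the centre of its underside.
- bottle: Green bottle, 60 mm across and 150 mm tall; leave it alone. Origin at the centre of its underside.
- napkins: Red napkin box 100 x 70 x 55 mm; leave it alone. Origin at the centre of its underside.
Things that resemble listed ones, but are neither listed nor needed, are in the scene too. Leave any purple look-alike of the jar0 alone. What is shaped like the jar1 but black is not meant.

How it is judged:
On the way, in this order (a step that is already met when the one before it is completed fails the run):
1. the shelf is up and its lock button has clicked out (value of joint lock above 0.005 m and value of joint shelf above 0.046 m), for 0.3 s.
2. every jar stands in the lane under the locked shelf, before the tin is put on it (all of step 1 and x of jar0 in the frame of stand between -0.012 and 0.012 m and y of jar0 in the frame of stand between -0.25 and -0.005 m and height (world z) of each of jar0, jar1, jar2, jar3, jar4 below 0.008 m and angle between each of jar0, jar1, jar2, jar3, jar4's own z axis and vertical below 0.12 rad and linear speed of each of jar0, jar1, jar2, jar3, jar4 below 0.03 m/s and x of jar1 in the frame of stand between -0.012 and 0.012 m and y of jar1 in the frame of stand between -0.25 and -0.005 m and x of jar2 in the frame of stand between -0.012 and 0.012 m and y of jar2 in the frame of stand between -0.25 and -0.005 m and x of jar3 in the frame of stand between -0.012 and 0.012 m and y of jar3 in the frame of stand between -0.25 and -0.005 m and x of jar4 in the frame of stand between -0.012 and 0.012 m and y of jar4 in the frame of stand between -0.25 and -0.005 m and horizontal distance between tin and mat above 0.06 m), for 0.2 s.
3. the coin tin stands on the orange mat (x of tin in the frame of mat between -0.022 and 0.022 m and y of tin in the frame of mat between -0.028 and 0.028 m and z of tin in the frame of mat between -0.006 and 0.006 m and angle between tin's own z axis and vertical below 0.12 rad and linear speed of tin below 0.03 m/s and contact force between the fingers and tin below 0.1 N), for 0.2 s.
At the end, for the whole second after the job is handed in: Shelf up, lock button out over 5 mm; each jar present upright on the counter between the fences, sticking out past the shelf edge by at most 20 mm; tin upright on the orange mat, centre within 22 mm across and 28 mm along the lane of the mat centre; all released and at rest (all of step 1 and all of step 3 and x of jar0 in the frame of stand between -0.012 and 0.012 m and y of jar0 in the frame of stand between -0.25 and -0.005 m and height (world z) of each of jar0, jar1, jar2, jar3, jar4 below 0.008 m and angle between each of jar0, jar1, jar2, jar3, jar4's own z axis and vertical below 0.12 rad and linear speed of each of jar0, jar1, jar2, jar3, jar4 below 0.03 m/s and x of jar1 in the frame of stand between -0.012 and 0.012 m and y of jar1 in the frame of stand between -0.25 and -0.005 m and x of jar2 in the frame of stand between -0.012 and 0.012 m and y of jar2 in the frame of stand between -0.25 and -0.005 m and x of jar3 in the frame of stand between -0.012 and 0.012 m and y of jar3 in the frame of stand between -0.25 and -0.005 m and x of jar4 in the frame of stand between -0.012 and 0.012 m and y of jar4 in the frame of stand between -0.25 and -0.005 m); the robot touches nothing.
It fails at once if the bowl is moved more than 30 mm (distance of bowl from where it was at the start of the episode above 0.03 m).
It fails at once if the bottle is moved more than 30 mm (distance of bottle from where it was at the start of the episode above 0.03 m).
It fails at once if the napkins is moved more than 30 mm (distance of napkins from where it was at the start of the episode above 0.03 m).
Of jar0, jar1, jar2, jar3, jar4 only 3 to 5 are there at a start; the rules pass over those that are not, and their reading is None.
At some moment in a run one of jar0, jar1, jar2, jar3, jar4 may be knocked a few centimetres aside while the robot is not near it.
Once in a run the grip may slacken for a moment while it holds something.
It also fails if it takes over 210 s, if anything falls off the work surface, if the arm or the gripper's body presses on something with over 40 N, if the wrist force passes 120 N, or if a joint passes its speed limit or range.

### The arm

A 6-joint arm with a two-finger parallel gripper is mounted at the origin on the work surface. World frame = base frame: x ahead of the robot, y to its left, z up, the work surface at z = 0. Lengths are in m, angles in rad, forces in N, time in s.
With the tool pointing down it reaches from about 0.225 to 0.875 m from the base axis. Payload 3.4 kg.
Tool frame: the origin (TCP) lies on the mounting face of the last link; the fingertips stand 173 mm ahead of it and the grasp point (between the pads) lies 155 mm ahead of it; x points along the fingers, y is the direction in which the jaws open and shut, and the axes are right-handed (so a half turn about x gives the same grasp; the last joint's range is limited). The gripper opens to 85 mm and grips with 20 to 120 N. Pads are 22 mm wide; open, the fingers measure 114 mm over their backs; the gripper's body (76 mm by 85 mm) begins 54 mm behind the grasp point. The pads swing forward as they close: fully open they stand 13 mm farther back than shut.
Start: joints at [1.078, 0.276, 1.505, -0, 1.361, -0.121], TCP at [0.209, 0.536, 0.405] pointing down, gripper open.
Joint ranges: [-2.89, 2.89], [-0.75, 2.08], [0.22, 2.7], [-1.18, 4.32], [0.11, 2.71], [-2.7, 2.7]. Speed limits (rad/s): [2.57, 2.57, 3.14, 3.14, 3.14, 3.14].

### API

Orientations are given as a unit quaternion [w, x, y, z].
In Python, from rig import manip gives the robot as it stands.
- The arm moves only by the tool arm_command, never from a script. Its argument "targets" is a list of rows, each an object with "dp": the shift along the tool's x, y, z in m, a list of three; "turn": the turn, a rotation vector about the tool's x, y, z in degrees, a list of three; "grip": the opening, from -1 (shut) to 1 (fully open). In form: [{"dp": [tx, ty, tz], "turn": [wx, wy, wz], "grip": grip}, ...]. A call has 1 to 8 rows; each row shifts and turns the commanded pose from where the row before left it, along the tool's axes as they then stand; what a row does not reach is not made up. A row lasts 1/10 s, in which the tool goes at most 50 mm and 8.59 degrees, less where a joint would pass 70% of its speed; a pose out of reach is approached as far as the arm can. A call with a gripper value outside its range is refused whole. The fingers move at their own pace and stop on an object; "grip_force" is the grip in N (left out, the last holds). Time passes only in rows, so rows that do not move let the fingers close. It gives the time, the measured TCP pose, the force and the opening at its end, in the units of the state.
- manip.get_state(): the state, without advancing time (a new reading comes with each control period).
- manip.get_image(name): name is "scene" or "top" or "wrist"; returns the picture (480x640x3 uint8, red, green, blue); there is no depth.
- manip.calibration(name): a dict with "fx", "fy", "cx", "cy" (pixels), "k1" (the pictures are not rectified: a ray, as slopes to the right and down, at radius r is drawn at 1 + k1 r^2 times it, then the intrinsics apply), "R" (3x3) and "t" (3): a world point X has camera coordinates R X + t. Camera axes: x right, y down, z forward; pixel columns grow to the right and rows downward; lengths in m; the calibration is good to about 2 mm. A picture is of the moment at which its call begins: read the wrist's pose just before it. calibration takes no time and is no camera call; for the wrist camera it gives the pose at the moment of the call.
- manip.sign_off(): hands the job in, once; it reports no verdict.
The state is a dict: "clock": time; "qpos": joint angles; "qd": joint speeds; "effort": joint torques, N m; "position": TCP position; "ee_rot": TCP orientation; "contact_force": force on the tool from outside, world axes, zero at the start; "moment": the same for the moment, N m; "width": finger opening in m.
Only numpy, scipy, OpenCV 4.12 (cv2) and the standard library are available. Lean on these libraries where they do the work, as an engineer would, in place of code of your own. Each camera call takes 0.05 s, during which the arm holds its last target.

## Working session

There is one attempt and no reset: what is moved stays moved. The work goes in short steps, Python scripts to look and compute and a tool call to move; the robot and the scene stay as the last step left them, time stands still between calls to the robot, and variables do not carry over. Pictures are saved under pics/ and viewed, and the job is handed in when it is done.

Besides the shell and the picture viewer there is one more tool, called after ">>>" by a JSON object that holds its "method" and its "body". arm_command: Moves the arm, as the interface text tells. Its arguments: {"type":"object","properties":{"targets":{"type":"array"},"grip_force":{"type":"number"}},"required":["targets"]}

```bash
ls; mkdir -p pics; python3 - <<'E'
from rig import manip
import cv2
print(manip.get_state())
for n in ["scene","top","wrist"]:
    c=manip.calibration(n); print(n,c)
    cv2.imwrite(f"pics/{n}0.png",manip.get_image(n)[:,:,::-1])
E
```

```text
pics
{'clock': 0.0, 'qpos': array([ 1.07797582e+00,  2.76611764e-01,  1.50612012e+00,  3.27128638e-05,
        1.36068956e+00, -1.20992270e-01]), 'qd': array([ 0.00156206, -0.00070409, -0.00020534,  0.00020179, -0.00179186,
       -0.00092188]), 'effort': array([ 7.38936578e-04, -4.16780806e+01, -2.45818645e+01, -1.46870275e-04,
        1.08785561e-02,  5.27793446e-06]), 'position': array([0.20880786, 0.53553049, 0.40383504]), 'ee_rot': array([ 0.69471484,  0.13009452,  0.69512708, -0.13132041]), 'contact_force': array([ 0.25086612,  0.52444434, -0.62034352]), 'moment': array([ 0.01845887, -0.08012294, -0.06091402]), 'width': 0.08554485243455881}
scene {'fx': 478.79711486729707, 'fy': 478.79711486729707, 'cx': 315.59034502016107, 'cy': 241.40277995886115, 'k1': -0.12107643269598067, 'R': array([[-0.82344334,  0.56733583, -0.00843363],
       [ 0.47400435,  0.67965832, -0.55980751],
       [-0.31186687, -0.46496734, -0.82857977]]), 't': array([ 0.49668647, -0.19438609,  1.39071596])}
top {'fx': 436.42819457860656, 'fy': 436.42819457860656, 'cx': 317.5250776716348, 'cy': 233.41245550509075, 'k1': -0.0637986440936474, 'R': array([[-0.01449555, -0.99981305, -0.01279646],
       [-0.99745058,  0.01535324, -0.06968946],
       [ 0.0698729 ,  0.01175365, -0.99748666]]), 't': array([-0.03408306,  0.57561136,  1.21978171])}
wrist {'fx': 343.89014560278287, 'fy': 343.89014560278287, 'cx': 317.8365863997512, 'cy': 240.74631820743983, 'k1': -7.529801467339903e-05, 'R': array([[ 0.36336903,  0.93164374, -0.00170162],
       [ 0.89842125, -0.34992667,  0.26531225],
       [ 0.24658105, -0.09793503, -0.96416104]]), 't': array([-0.57338918, -0.03490115,  0.37971524])}
```

View pics/top0.png

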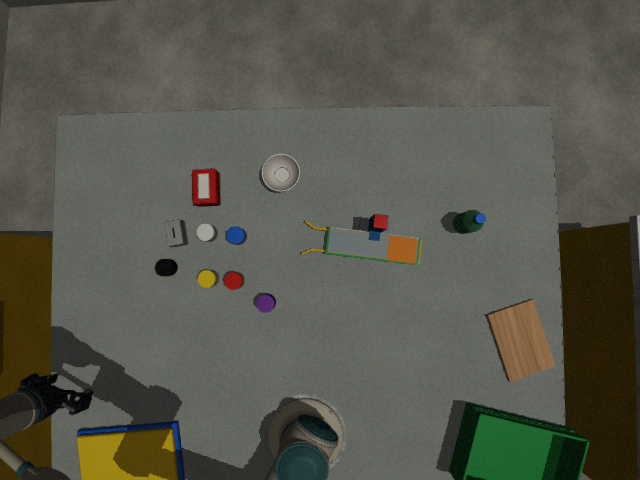

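View pics/scene0.png

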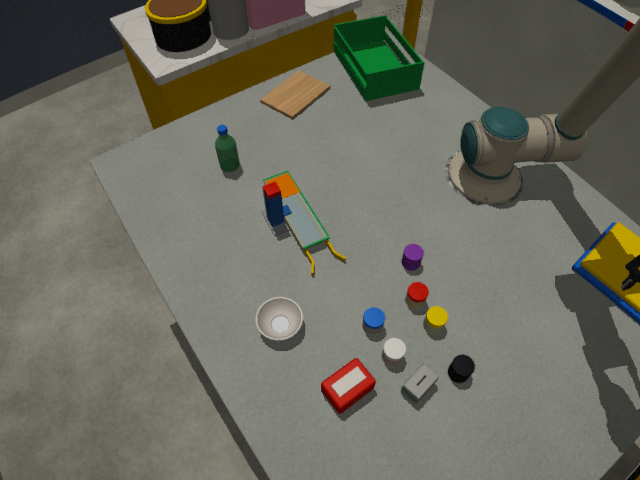

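View pics/wrist0.png

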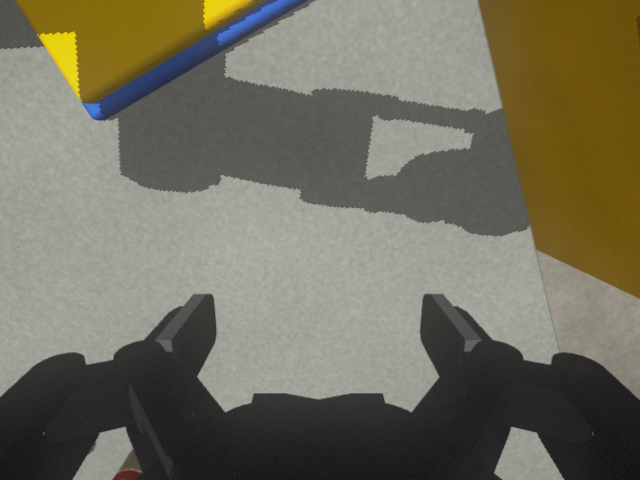

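```bash
cat > h.py <<'E'
from rig import manip
import numpy as np, cv2
from scipy.spatial.transform import Rotation as Rn
def ray(c,px):
    K=np.array([[c['fx'],0,c['cx']],[0,c['fy'],c['cy']],[0,0,1]])
    u=cv2.undistortPointsIter(np.array([[px]],float),K,np.array([c['k1'],0,0,0]),None,None,(3,50,1e-10))[0,0]
    d=c['R'].T@np.array([u[0],u[1],1]); o=-c['R'].T@c['t']
    return o,d
def pt(c,px,z):
    o,d=ray(c,px); return o+d*(z-o[2])/d[2]
def proj(c,X):
    K=np.array([[c['fx'],0,c['cx']],[0,c['fy'],c['cy']],[0,0,1]])
    return cv2.projectPoints(np.atleast_2d(np.array(X,float)),cv2.Rodrigues(c['R'])[0],c['t'],K,np.array([c['k1'],0,0,0,0]))[0][:,0]
def R():
    q=manip.get_state()['ee_rot']; return Rn.from_quat(q,scalar_first=True)
def crop(im,x0,y0,x1,y1,s,name):
    cv2.imwrite(name,cv2.resize(im[y0:y1,x0:x1,::-1],None,fx=s,fy=s,interpolation=cv2.INTER_CUBIC))
E
python3 - <<'E'
import cv2
from h import crop
t=cv2.imread('pics/top0.png')[:,:,::-1]; s=cv2.imread('pics/scene0.png')[:,:,::-1]
crop(t,140,150,300,320,3.5,'pics/t1.png'); crop(t,290,200,440,280,5,'pics/t2.png'); crop(s,240,160,440,280,4,'pics/s1.png');crop(s,320,240,490,410,3.5,'pics/s2.png')
E
```

```text
(no output)
```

View pics/t1.png

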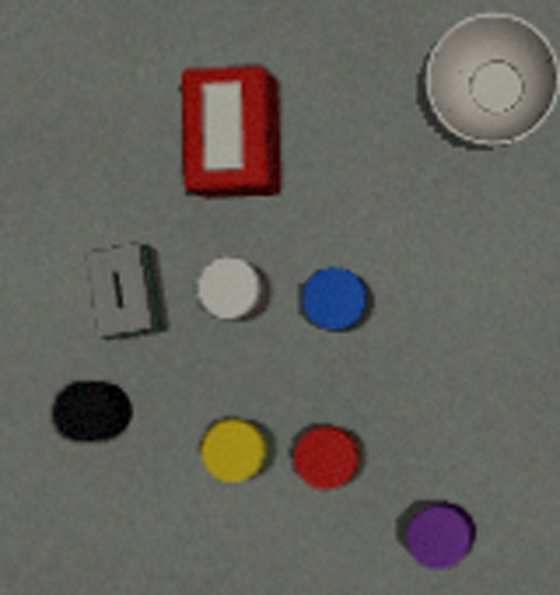

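View pics/t2.png

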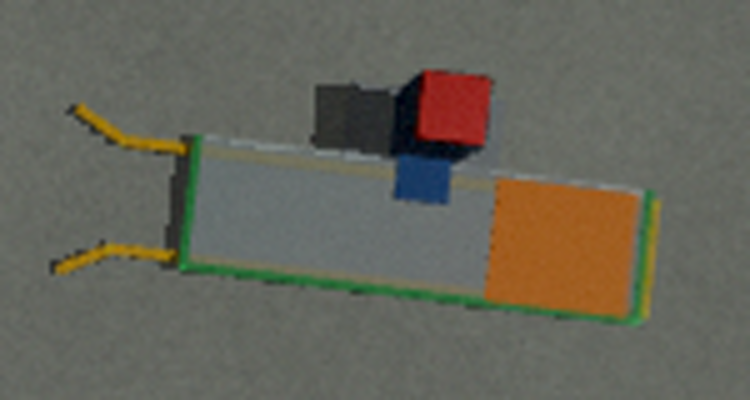

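View pics/s1.png

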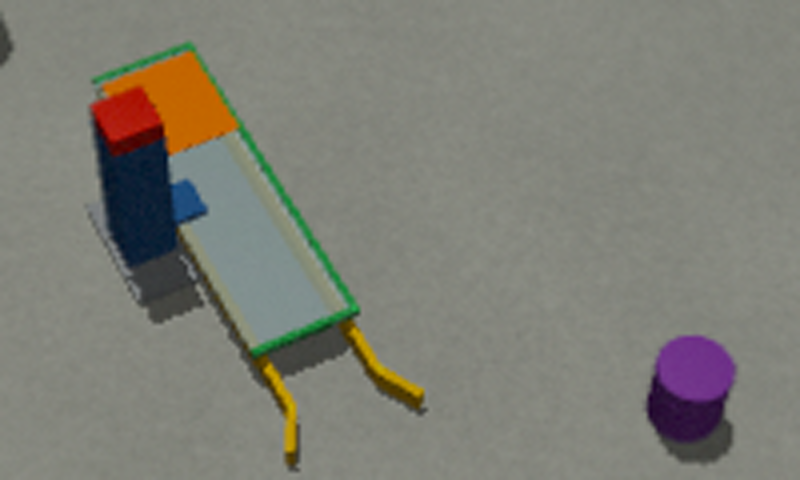

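View pics/s2.png

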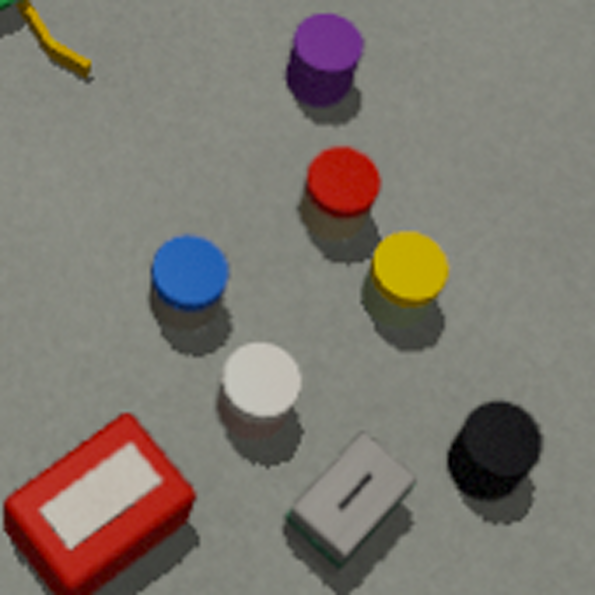

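```bash
cat > fit.py <<'E'
from h import *
from scipy.optimize import least_squares
ct=manip.calibration('top'); cs=manip.calibration('scene')
T=lambda p:[(p[0]+.5)/5-.5+290,(p[1]+.5)/5-.5+200]
S=lambda p:[(p[0]+.5)/4-.5+240,(p[1]+.5)/4-.5+160]
m=[((35,-173,27),(498,179)),((35,-253,27),(640,190)),((-35,-253,27),(630,318)),((-35,-173,27),(487,302)),
((38.5,0,27),(200,136)),((-38.5,0,27),(181,268)),((38.5,-262,27),(655,190)),((-38.5,-262,27),(640,322)),
((77,-113,152),(424,70)),((77,-149,152),(492,78)),((41,-149,152),(487,146)),((41,-113,152),(417,141))]
ms=[((35,-253,27),(105,90)),((-35,-253,27),(193,53)),((-35,-173,27),(240,130)),((38.5,0,27),(255,352)),((-38.5,0,27),(357,311)),
((77,-149,152),(92,104)),((41,-149,152),(143,88)),((41,-113,152),(163,124)),((77,-113,152),(108,142))]
def f(v,cam):
    Rz=Rn.from_euler('z',v[2]).as_matrix()
    out=[]
    for c,l,g in ((ct,m,T),(cs,ms,S)):
        if cam not in(None,'t' if c is ct else 's'):continue
        P=np.array([a for a,_ in l])/1000.@Rz.T+[v[0],v[1],0]
        out.append((proj(c,P)-np.array([g(b) for _,b in l])).ravel())
    return np.concatenate(out)
for cam in ('t','s',None):
    r=least_squares(f,[.5,-.05,-.1],args=(cam,)); print(cam,r.x,np.abs(r.fun).max(),np.sqrt(np.mean(r.fun**2)))
v=r.x
J=lambda p:[(p[0]+.5)/3.5-.5+140,(p[1]+.5)/3.5-.5+150]
Js=lambda p:[(p[0]+.5)/3.5-.5+320,(p[1]+.5)/3.5-.5+240]
for n,a,b in (('red',(326,457),(343,181)),('blue',(334,299),(190,271)),('yel',(234,450),(410,268)),('white',(230,289),(262,381)),('purple',(440,536),(327,43)),('black',(98,411),(498,444))):
    p=pt(ct,J(a),.052); q=pt(cs,Js(b),.052); s=Rn.from_euler('z',-v[2]).as_matrix()@((p+q)/2-[v[0],v[1],0])
    print(n,p[:2].round(4),q[:2].round(4),'stand',s.round(4))
for n,l,g,c in (('tin',[(90,252),(146,244),(156,327),(103,337)],J,ct),('tin',[(363,432),(413,481),(344,558),(291,513)],Js,cs)):
    P=np.array([pt(c,g(a),.05) for a in l]); print(n,P.mean(0).round(4)); print((P[1]-P[0]).round(4),(P[2]-P[1]).round(4))
for n,l,z in (('bowl',(495,79),.04),('nap',(228,128),.055)): print(n,pt(ct,J(l),z))
print('bottle',pt(ct,(480,218),.15), 'cap', Rn.from_euler('z',v[2]).as_matrix()@[.059,-.131,0]+[v[0],v[1],0])
E
python3 fit.py
```

```text
t [ 0.55328738 -0.06894676 -0.12567777] 1.1918172184099376 0.5575160582232105
s [ 0.55265545 -0.06551885 -0.12681679] 2.8213764092870406 1.4371056005885752
None [ 0.55266528 -0.06767791 -0.12492579] 3.2921833950933035 1.1159121882429648
red [0.4468 0.1928] [0.4435 0.1926] stand [-0.1391  0.245   0.052 ]
blue [0.5717 0.1861] [0.5691 0.1852] stand [-0.014   0.2536  0.052 ]
yel [0.4532 0.2662] [0.4499 0.2669] stand [-0.142  0.319  0.052]
white [0.5809 0.2696] [0.579 0.271] stand [-0.015   0.3387  0.052 ]
purple [0.384 0.103] [0.3796 0.1025] stand [-0.1908  0.1478  0.052 ]
black [0.4852 0.3759] [0.4856 0.3886] stand [-0.1228  0.4381  0.052 ]
tin [0.5817 0.3564 0.05  ]
[ 0.0057 -0.0457  0.    ] [-0.0667 -0.0086  0.    ]
tin [0.5798 0.3601 0.05  ]
[-0.0044  0.0418  0.    ] [0.0656 0.0114 0.    ]
bowl [0.74879508 0.05771678 0.04      ]
nap [0.71011323 0.2711344  0.055     ]
bottle [ 0.59905273 -0.46051972  0.15      ] cap [ 0.59488275 -0.20500848  0.        ]
```

```bash
cat >> h.py <<'E'
STAND=np.array([0.5530,-0.0682,-0.1255])
def s2w(x,y):
    c,s=np.cos(STAND[2]),np.sin(STAND[2]); return np.array([STAND[0]+c*x-s*y,STAND[1]+s*x+c*y])
def w2s(p):
    c,s=np.cos(STAND[2]),np.sin(STAND[2]); d=np.asarray(p)[:2]-STAND[:2]; return np.array([c*d[0]+s*d[1],-s*d[0]+c*d[1]])
def grasp():
    s=manip.get_state(); M=Rn.from_quat(s['ee_rot'],scalar_first=True).as_matrix(); return s['position']+.155*M[:,0],M,s
def plan(target,jawdeg):
    """target: grasp point world xyz; jaw direction world degrees (mod 180)"""
    g,M,s=grasp()
    a=np.radians(jawdeg); y=np.array([np.cos(a),np.sin(a),0])
    if y@M[:,1]<0:y=-y
    x=np.array([0,0,-1.]); D=np.column_stack([x,y,np.cross(x,y)])
    rv=np.degrees(Rn.from_matrix(M.T@D).as_rotvec())
    tcp=np.array(target)-.155*x
    d=tcp-s['position']
    print('clock %.2f'%s['clock'],'grasp',g.round(4),'stand',w2s(g).round(4),'jaw',np.degrees(np.arctan2(M[1,1],M[0,1])).round(1),'q6 %.2f'%s['qpos'][5],'F',s['contact_force'].round(1),'w %.4f'%s['width'])
    print(' turn',rv.round(2),' dp after turn(mm)',(D.T@d*1000).round(1),' dp before turn',(M.T@d*1000).round(1))
E
python3 - <<'E'
from h import *
print(s2w(.059,-.131)); p=s2w(.059,-.131)
plan([*p,.25],-7.2)
plan([*p,.25],82.8)
E
```

```text
[ 0.5951386  -0.20555479]
clock 0.15 grasp [0.2087 0.5354 0.249 ] stand [-0.4171  0.5558] jaw 68.7 q6 -0.12 F [ 0.4 -0.6  0.1] w 0.0855
 turn [7.59e+01 4.00e-02 8.00e-02]  dp after turn(mm) [ -1.  476.2 686.9]  dp before turn [-3.000e-01 -5.502e+02  6.292e+02]
clock 0.15 grasp [0.2087 0.5354 0.249 ] stand [-0.4171  0.5558] jaw 68.7 q6 -0.12 F [ 0.4 -0.6  0.1] w 0.0855
 turn [-14.1   -0.02   0.08]  dp after turn(mm) [  -1.  -686.9  476.2]  dp before turn [-3.000e-01 -5.502e+02  6.292e+02]
```

>>> {"method": "arm_command", "body": {"targets": [{"dp": [0, 0, 0], "turn": [8.5, 0, 0], "grip": 1}, {"dp": [0, 0, 0], "turn": [8.5, 0, 0], "grip": 1}, {"dp": [0, 0, 0], "turn": [8.5, 0, 0], "grip": 1}, {"dp": [0, 0, 0], "turn": [8.5, 0, 0], "grip": 1}, {"dp": [0, 0, 0], "turn": [8.5, 0, 0], "grip": 1}, {"dp": [0, 0, 0], "turn": [8.5, 0, 0], "grip": 1}, {"dp": [0, 0, 0], "turn": [8.5, 0, 0], "grip": 1}, {"dp": [0, 0, 0], "turn": [8.5, 0, 0], "grip": 1}], "grip_force": 60}}

```text
clock: 0.95
position: [0.2089, 0.5356, 0.4043]
ee_rot: [0.502, 0.498, 0.501, -0.499]
contact_force: [0.1, -0.1, 0.3]
width: 0.0852
```

>>> {"method": "arm_command", "body": {"targets": [{"dp": [0, 0, 0], "turn": [7.9, 0, 0], "grip": 1}, {"dp": [0, 0.0275, 0.0395], "turn": [0, 0, 0], "grip": 1}, {"dp": [0, 0.0275, 0.0395], "turn": [0, 0, 0], "grip": 1}, {"dp": [0, 0.0275, 0.0395], "turn": [0, 0, 0], "grip": 1}, {"dp": [0, 0.0275, 0.0395], "turn": [0, 0, 0], "grip": 1}, {"dp": [0, 0.0275, 0.0395], "turn": [0, 0, 0], "grip": 1}, {"dp": [0, 0.0275, 0.0395], "turn": [0, 0, 0], "grip": 1}, {"dp": [0, 0.0275, 0.0395], "turn": [0, 0, 0], "grip": 1}]}}

```text
clock: 1.75
position: [0.3655, 0.2355, 0.4047]
ee_rot: [0.468, 0.53, 0.468, -0.53]
contact_force: [0.8, 0.6, 0.1]
width: 0.0853
```

>>> {"method": "arm_command", "body": {"targets": [{"dp": [0, 0.0275, 0.0395], "turn": [0, 0, 0], "grip": 1}, {"dp": [0, 0.0275, 0.0395], "turn": [0, 0, 0], "grip": 1}, {"dp": [0, 0.0275, 0.0395], "turn": [0, 0, 0], "grip": 1}, {"dp": [0, 0.0275, 0.0395], "turn": [0, 0, 0], "grip": 1}, {"dp": [0, 0.0275, 0.0395], "turn": [0, 0, 0], "grip": 1}, {"dp": [0, 0.0275, 0.0395], "turn": [0, 0, 0], "grip": 1}, {"dp": [0, 0.0275, 0.0395], "turn": [0, 0, 0], "grip": 1}, {"dp": [0, 0.0275, 0.0395], "turn": [0, 0, 0], "grip": 1}]}}

```text
clock: 2.55
position: [0.5443, -0.1058, 0.4044]
ee_rot: [0.467, 0.531, 0.468, -0.53]
contact_force: [0.6, 0.5, -0.2]
width: 0.0851
```

```bash
python3 - <<'E'
from h import *
p=s2w(.059,-.131)
plan([*p,.25],-7.2)
c=manip.calibration('wrist'); im=manip.get_image('wrist'); cv2.imwrite('pics/w1.png',im[:,:,::-1]); np.savez('w1.npz',R=c['R'],t=c['t'])
E
```

```text
clock 2.55 grasp [ 0.5443 -0.1057  0.2494] stand [-0.004  -0.0383] jaw -7.2 q6 -0.19 F [ 0.6  0.5 -0.2] w 0.0851
 turn [-0.03 -0.03  0.02]  dp after turn(mm) [-0.6 62.9 92.6]  dp before turn [-0.6 63.  92.5]
```

View pics/w1.png

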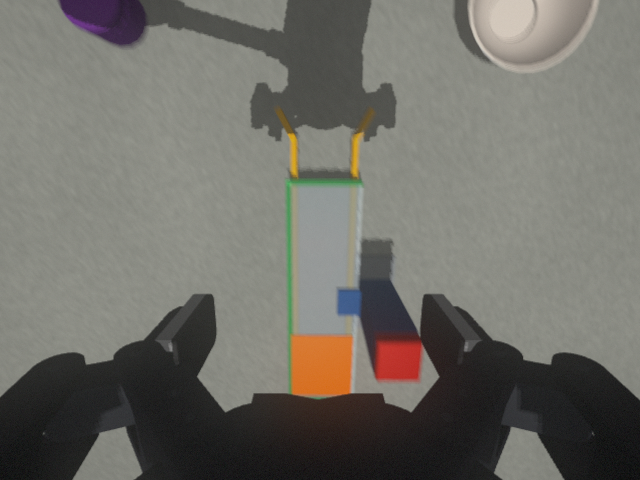

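```bash
python3 - <<'E'
from h import *
im=cv2.imread('pics/w1.png')[:,:,::-1]
crop(im,270,160,450,400,3,'pics/w1c.png')
E
```

```text
(no output)
```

View pics/w1c.png

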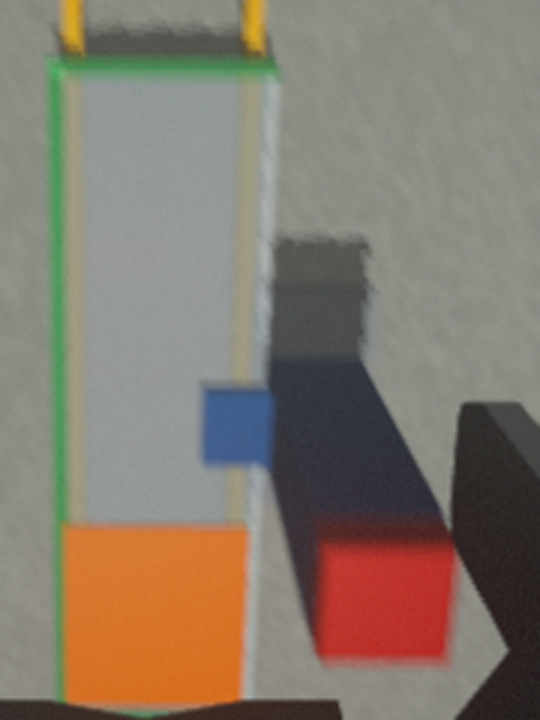

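```bash
cat > fw.py <<'E'
from h import *
from scipy.optimize import least_squares
c=manip.calibration('wrist'); z=np.load('w1.npz'); c['R']=z['R'];c['t']=z['t']
print('cam',-c['R'].T@c['t'])
m=[((-35,-173,27),(63,525)),((35,-173,27),(248,525)),((35,-253,27),(243,704)),((-35,-253,27),(65,703)),((-38.5,0,27),(50,60)),((38.5,0,27),(277,60)),
((41,-113,152),(317,543)),((77,-113,152),(455,541)),((77,-149,152),(447,663)),((41,-149,152),(320,661))]
T=lambda p:[(p[0]+.5)/3-.5+270,(p[1]+.5)/3-.5+160]
def f(v):
    Rz=Rn.from_euler('z',v[2]).as_matrix()
    return (proj(c,np.array([a for a,_ in m])/1000.@Rz.T+[v[0],v[1],0])-np.array([T(b) for _,b in m])).ravel()
r=least_squares(f,[.55,-.07,-.12]); print(r.x); print(r.fun.reshape(-1,2).round(1))
E
python3 fw.py
```

```text
cam [ 0.55270911 -0.03985167  0.3749378 ]
[ 0.55016651 -0.06748588 -0.11563582]
[[-1.1 -4.1]
 [-0.9 -4.6]
 [-0.2 -4.2]
 [ 0.4 -3.4]
 [-6.  -4.3]
 [-4.4 -5.1]
 [ 1.5  3.9]
 [ 4.7  4.1]
 [ 3.9  5.3]
 [-1.1  6.4]]
```

```bash
python3 - <<'E'
from h import *
p=s2w(.059,-.131)
plan([*p,.25],-7.2)
c=manip.calibration('wrist'); im=manip.get_image('wrist'); cv2.imwrite('pics/w2.png',im[:,:,::-1]); np.savez('w1.npz',R=c['R'],t=c['t'])
crop(im,270,160,450,400,3,'pics/w2c.png')
E
```

```text
clock 2.60 grasp [ 0.5487 -0.1133  0.249 ] stand [ 0.0014 -0.0453] jaw -7.4 q6 -0.19 F [ 4.2 -4.3  0.8] w 0.0856
 turn [-0.22  0.42 -0.31]  dp after turn(mm) [-1.  58.4 86.8]  dp before turn [-0.1 58.8 86.6]
```

View pics/w2c.png

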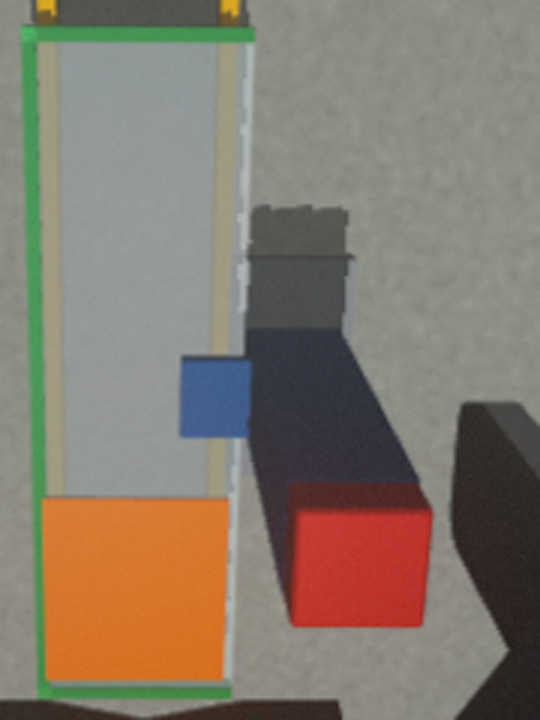

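```bash
sed -i 's/^m=.*/m=[((-35,-173,27),(42,498)),((35,-173,27),(229,498)),((35,-253,27),(222,680)),((-35,-253,27),(46,680)),((-38.5,0,27),(22,28)),((38.5,0,27),(255,28)),((38.5,-262,27),(231,698)),((-38.5,-262,27),(40,698)),/; s/^((41,-113.*/((41,-113,152),(295,511)),((77,-113,152),(432,512)),((77,-149,152),(423,627)),((41,-149,152),(293,626))]/' fw.py; python3 fw.py
```

```text
cam [ 0.55680522 -0.04641291  0.37397327]
[ 0.54960475 -0.06630386 -0.11831034]
[[-0.9 -3. ]
 [-1.  -3.7]
 [ 0.7 -4. ]
 [ 0.4 -3.2]
 [-4.6 -3.5]
 [-4.3 -4.4]
 [ 0.5 -3.6]
 [-0.2 -2.8]
 [ 0.1  3.7]
 [ 3.9  2.7]
 [ 3.7  6.7]
 [-0.6  7.6]]
```

>>> {"method": "arm_command", "body": {"targets": [{"dp": [0, 0, 0], "turn": [0, 0, 0], "grip": 1}, {"dp": [0, 0, 0], "turn": [0, 0, 0], "grip": 1}]}}

```text
clock: 2.85
position: [0.5433, -0.1031, 0.4043]
ee_rot: [-0.467, -0.53, -0.468, 0.53]
contact_force: [-0.3, 0.8, -0.2]
width: 0.0853
```

```bash
python3 - <<'E'
from h import *
p=s2w(.059,-.131)
plan([*p,.25],-7.2)
c=manip.calibration('wrist'); im=manip.get_image('wrist'); cv2.imwrite('pics/w3.png',im[:,:,::-1]); np.savez('w1.npz',R=c['R'],t=c['t'])
plan([*p,.25],-7.2)
crop(im,270,160,450,400,3,'pics/w3c.png')
E
python3 fw.py
```

```text
clock 2.85 grasp [ 0.5431 -0.1029  0.2493] stand [-0.0055 -0.0357] jaw -7.2 q6 -0.19 F [-0.3  0.8 -0.2] w 0.0853
 turn [ 0.02 -0.05  0.09]  dp after turn(mm) [-0.7 64.3 95.2]  dp before turn [-0.9 64.2 95.2]
clock 2.90 grasp [ 0.5431 -0.1026  0.2496] stand [-0.0055 -0.0354] jaw -7.1 q6 -0.19 F [-0.7  0.7 -0.4] w 0.0857
 turn [ 0.06 -0.04  0.05]  dp after turn(mm) [-0.4 64.4 95.5]  dp before turn [-0.6 64.3 95.6]
cam [ 0.55159029 -0.03712332  0.37482793]
[ 0.54300668 -0.05395519 -0.1158103 ]
[[-0.7 -2.8]
 [-0.7 -3.3]
 [ 0.9 -3.1]
 [ 0.4 -2.6]
 [-3.9 -3.7]
 [-3.8 -4.4]
 [ 0.8 -2.6]
 [-0.2 -2.2]
 [-0.4  2.8]
 [ 3.6  2.1]
 [ 3.4  6.5]
 [-1.1  7.2]]
```

View pics/w3c.png

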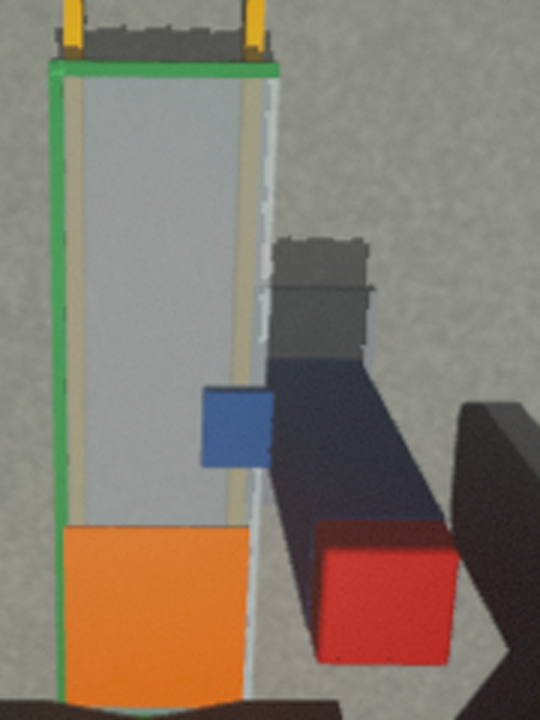

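```bash
sed -i 's/^m=.*/m=[((-35,-173,27),(64,526)),((35,-173,27),(250,527)),((35,-253,27),(243,706)),((-35,-253,27),(66,704)),((-38.5,0,27),(50,62)),((38.5,0,27),(279,62)),/; s/^((41,-113.*/((41,-113,152),(321,548)),((77,-113,152),(459,551)),((77,-149,152),(448,663)),((41,-149,152),(318,661))]/' fw.py; cat >> fw.py <<'E'
for a,b in m: print(a,pt(c,T(b),a[2]/1000).round(4))
def f2(w):
    global c
    c=dict(c); c['R']=Rn.from_rotvec(w[3:6]).as_matrix()@np.load('w1.npz')['R']; return f(w[:3])
r=least_squares(f2,[.55,-.07,-.12,0,0,0]);print(r.x); print(r.fun.reshape(-1,2).round(1))
E
python3 fw.py
```

```text
cam [ 0.55159029 -0.03712332  0.37482793]
[ 0.54938006 -0.06535428 -0.11719068]
[[-1.1 -3.8]
 [-1.2 -4.6]
 [-0.1 -4.1]
 [ 0.2 -3.1]
 [-5.2 -4.3]
 [-4.3 -4.9]
 [ 0.7  3.3]
 [ 3.9  2. ]
 [ 4.   6.5]
 [-0.1  7.5]]
(-35, -173, 27) [ 0.495 -0.238  0.027]
(35, -173, 27) [ 0.5647 -0.2472  0.027 ]
(35, -253, 27) [ 0.5541 -0.3265  0.027 ]
(-35, -253, 27) [ 0.4842 -0.3169  0.027 ]
(-38.5, 0, 27) [ 0.5156 -0.0657  0.027 ]
(38.5, 0, 27) [ 0.5914 -0.0752  0.027 ]
(41, -113, 152) [ 0.5766 -0.1796  0.152 ]
(77, -113, 152) [ 0.6099 -0.1846  0.152 ]
(77, -149, 152) [ 0.6057 -0.2162  0.152 ]
(41, -149, 152) [ 0.5733 -0.2115  0.152 ]
[ 0.54283879 -0.11565107 -0.21376485 -0.03748823 -0.00535444 -0.08127827]
[[-1.5 -1.7]
 [-2.9 -2.1]
 [-2.7 -1.5]
 [-1.6 -0.5]
 [-1.5  1. ]
 [-3.9  1.7]
 [ 2.5 -0.8]
 [ 3.1 -1.9]
 [ 3.   2. ]
 [ 1.1  2.9]]
```

```bash
cat > fz.py <<'E'
from h import *
from scipy.optimize import least_squares
import re
src=open('fit.py').read().split('def f(v,cam)')[0]; exec(src)
src=open('fw.py').read(); exec('\n'.join(l for l in src.split('def f(v)')[0].splitlines() if not l.startswith('from')).replace('m=[','mw=[',1).replace('T=lambda','W=lambda'))
cw=c
sets=[(ct,m,T),(cs,ms,S),(cw,mw,W)]
for name,use in (('t',[0]),('s',[1]),('w',[2]),('all',[0,1,2])):
    def f(v):
        Rz=Rn.from_euler('z',v[2]).as_matrix(); o=[]
        for i in use:
            c,l,g=sets[i]
            A=np.array([a for a,_ in l],float); A[A[:,2]==152,2]=v[3]*1000
            o.append((proj(c,A/1000@Rz.T+[v[0],v[1],0])-np.array([g(b) for _,b in l])).ravel())
        return np.concatenate(o)
    r=least_squares(f,[.553,-.069,-.125,.15]); print(name,r.x.round(4),np.sqrt(np.mean(r.fun**2)).round(2)); 
    if name!='all':print(r.fun.reshape(-1,2).round(1).tolist())
E
python3 fz.py
```

```text
cam [ 0.55159029 -0.03712332  0.37482793]
t [ 0.5551 -0.07   -0.1321  0.1307] 0.37
[[0.4, -0.4], [0.1, 0.7], [-0.4, -0.3], [-0.0, -0.4], [-0.7, -0.2], [-0.1, 0.5], [0.4, -0.2], [0.6, 0.6], [-0.0, -0.0], [0.2, 0.0], [-0.3, 0.1], [-0.1, -0.5]]
s [ 0.552  -0.0709 -0.1432  0.1369] 0.57
[[-0.6, -1.0], [-0.0, -0.1], [0.2, -0.2], [-0.7, 1.0], [0.7, 0.0], [-0.7, 0.2], [-0.3, -0.8], [0.5, 0.0], [0.9, 0.6]]
w [ 0.5534 -0.071  -0.1359  0.1369] 0.6
[[0.2, -0.3], [-0.1, -0.0], [-0.3, -0.1], [0.2, 0.0], [-0.4, 0.1], [0.2, 1.0], [0.4, -0.9], [0.6, -1.4], [0.2, 0.8], [-1.1, 1.0]]
all [ 0.5531 -0.0705 -0.1343  0.1377] 0.72
```

```bash
sed -i 's/^STAND=.*/STAND=np.array([0.5533,-0.0706,-0.135])/' h.py; python3 - <<'E'
from h import *
p=s2w(.059,-.131); print(p)
plan([*p,.20],-7.73)
E
```

```text
[ 0.59413185 -0.2083489 ]
clock 2.90 grasp [ 0.5431 -0.1026  0.2496] stand [-0.0058 -0.0331] jaw -7.1 q6 -0.19 F [-0.7  0.7 -0.4] w 0.0857
 turn [ 0.59 -0.04  0.05]  dp after turn(mm) [49.6 64.7 97.8]  dp before turn [49.4 63.7 98.5]
```

>>> {"method": "arm_command", "body": {"targets": [{"dp": [0, 0, 0], "turn": [0.6, 0, 0], "grip": 1}, {"dp": [0, 0.02, 0.03], "turn": [0, 0, 0], "grip": 1}, {"dp": [0, 0.02, 0.03], "turn": [0, 0, 0], "grip": 1}, {"dp": [0, 0.015, 0.022], "turn": [0, 0, 0], "grip": 1}, {"dp": [0, 0.0097, 0.0158], "turn": [0, 0, 0], "grip": 1}, {"dp": [0.01, 0, 0], "turn": [0, 0, 0], "grip": 1}, {"dp": [0.02, 0, 0], "turn": [0, 0, 0], "grip": 1}, {"dp": [0.02, 0, 0], "turn": [0, 0, 0], "grip": 1}]}}

```text
clock: 3.7
position: [0.594, -0.2079, 0.354]
ee_rot: [0.465, 0.533, 0.465, -0.533]
contact_force: [0.0, 0.1, 0.1]
width: 0.0854
```

```bash
python3 - <<'E'
from h import *
p=s2w(.059,-.131); print(p)
c=manip.calibration('wrist'); cv2.imwrite('pics/w4.png',manip.get_image('wrist')[:,:,::-1])
plan([*p,.124],-7.73)
E
```

```text
[ 0.59413185 -0.2083489 ]
clock 3.75 grasp [ 0.5919 -0.2067  0.195 ] stand [ 0.0565 -0.1297] jaw -7.8 q6 -0.31 F [-1.2  0.7 -2.2] w 0.0855
 turn [-0.03 -0.2   0.44]  dp after turn(mm) [71.   1.3  0.8]  dp before turn [71.   1.8  1.1]
```

View pics/w4.png

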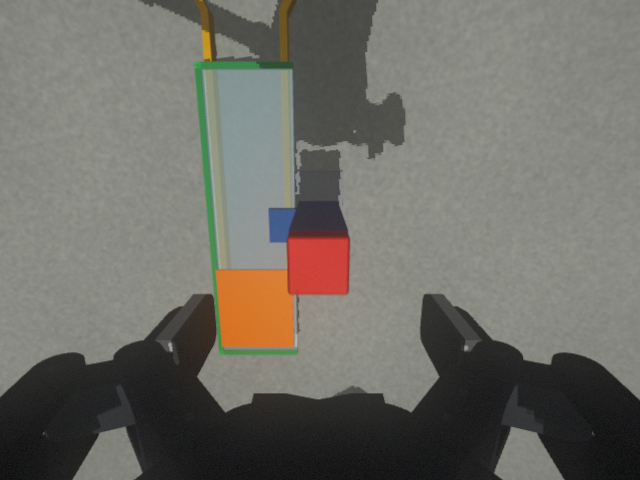

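>>> {"method": "arm_command", "body": {"targets": [{"dp": [0.025, 0, 0], "turn": [0, 0, 0], "grip": 1}, {"dp": [0.025, 0, 0], "turn": [0, 0, 0], "grip": 1}, {"dp": [0.015, 0, 0], "turn": [0, 0, 0], "grip": 1}, {"dp": [0.01, 0, 0], "turn": [0, 0, 0], "grip": 1}, {"dp": [0, 0, 0], "turn": [0, 0, 0], "grip": 1}, {"dp": [0, 0, 0], "turn": [0, 0, 0], "grip": -0.3}, {"dp": [0, 0, 0], "turn": [0, 0, 0], "grip": -0.6}, {"dp": [0, 0, 0], "turn": [0, 0, 0], "grip": -1}], "grip_force": 80}}

```text
clock: 4.55
position: [0.595, -0.2095, 0.2808]
ee_rot: [0.465, 0.533, 0.464, -0.533]
contact_force: [0.5, 0.6, 0.4]
width: 0.0441
```

>>> {"method": "arm_command", "body": {"targets": [{"dp": [0, 0, 0], "turn": [0, 0, 0], "grip": -1}, {"dp": [0, 0, 0], "turn": [0, 0, 0], "grip": -1}, {"dp": [0, 0, 0], "turn": [0, 0, 0], "grip": -1}, {"dp": [0, 0, 0], "turn": [0, 0, 0], "grip": -1}]}}

```text
clock: 4.95
position: [0.594, -0.2094, 0.2809]
ee_rot: [-0.465, -0.533, -0.465, 0.533]
contact_force: [-3.2, 1.4, 5.3]
width: 0.0347
```

```bash
python3 - <<'E'
from h import *
p=s2w(.059,-.131)
plan([*p,.124+.056],-7.73)
E
```

```text
clock 4.95 grasp [ 0.5938 -0.2094  0.1259] stand [ 0.0589 -0.1321] jaw -7.8 q6 -0.31 F [-3.2  1.4  5.3] w 0.0347
 turn [-0.06  0.01  0.06]  dp after turn(mm) [-54.1  -0.   -1.1]  dp before turn [-54.1  -0.1  -1.1]
```

>>> {"method": "arm_command", "body": {"targets": [{"dp": [-0.005, 0, 0], "turn": [0, 0, 0], "grip": -1}, {"dp": [-0.01, 0, 0], "turn": [0, 0, 0], "grip": -1}, {"dp": [-0.01, 0, 0], "turn": [0, 0, 0], "grip": -1}, {"dp": [-0.01, 0, 0], "turn": [0, 0, 0], "grip": -1}, {"dp": [-0.01, 0, 0], "turn": [0, 0, 0], "grip": -1}, {"dp": [-0.006, 0, 0], "turn": [0, 0, 0], "grip": -1}, {"dp": [-0.005, 0, 0], "turn": [0, 0, 0], "grip": -1}, {"dp": [0, 0, 0], "turn": [0, 0, 0], "grip": -1}]}}

```text
clock: 5.75
position: [0.594, -0.2094, 0.3367]
ee_rot: [-0.465, -0.532, -0.465, 0.533]
contact_force: [-5.4, -1.2, -5.0]
width: 0.0351
```

```bash
python3 - <<'E'
from h import *
p=s2w(.059,-.131)
im=manip.get_image('scene'); crop(im,200,120,360,300,4,'pics/s3.png')
im=manip.get_image('wrist'); cv2.imwrite('pics/w5.png',im[:,:,::-1])
plan([*p,.124+.051],-7.73)
E
```

```text
clock 5.85 grasp [ 0.5938 -0.2095  0.1812] stand [ 0.0589 -0.1321] jaw -7.8 q6 -0.31 F [-5.1 -1.1 -4.3] w 0.0351
 turn [-0.07  0.01  0.08]  dp after turn(mm) [ 6.2 -0.1 -1.1]  dp before turn [ 6.2 -0.1 -1.1]
```

View pics/s3.png

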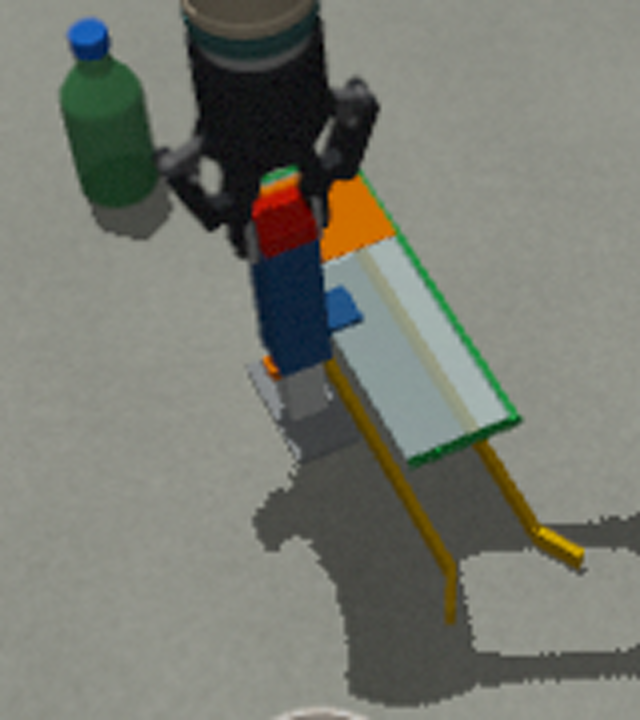

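View pics/w5.png

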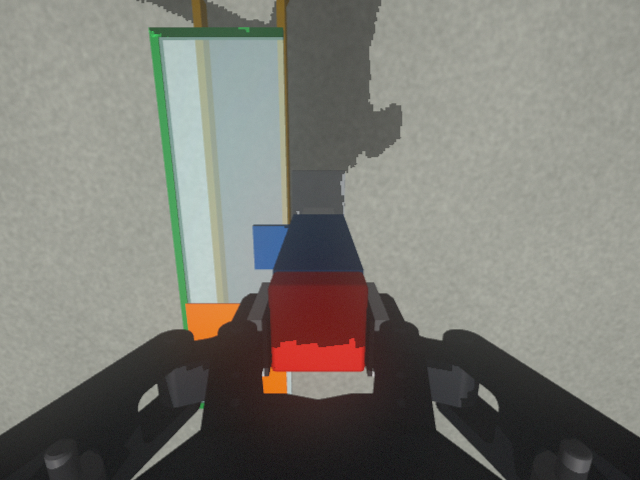

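The scene crop shows the orange button out at about (268,367), beneath the raised sleeve. Next I lower the shelf onto it and release.

>>> {"method": "arm_command", "body": {"targets": [{"dp": [0.002, 0, 0], "turn": [0, 0, 0], "grip": -1}, {"dp": [0.002, 0, 0], "turn": [0, 0, 0], "grip": -1}, {"dp": [0.001, 0, 0], "turn": [0, 0, 0], "grip": -1}, {"dp": [0, 0, 0], "turn": [0, 0, 0], "grip": -1}, {"dp": [0, 0, 0], "turn": [0, 0, 0], "grip": 0.2}, {"dp": [0, 0, 0], "turn": [0, 0, 0], "grip": 0.8}, {"dp": [0, 0, 0], "turn": [0, 0, 0], "grip": 1}, {"dp": [0, 0, 0], "turn": [0, 0, 0], "grip": 1}]}}

```text
clock: 6.65
position: [0.5952, -0.2095, 0.3314]
ee_rot: [0.465, 0.533, 0.464, -0.532]
contact_force: [0.1, 0.1, -0.2]
width: 0.0858
```

>>> {"method": "arm_command", "body": {"targets": [{"dp": [-0.015, 0, 0], "turn": [0, 0, 0], "grip": 1}, {"dp": [-0.03, 0, 0], "turn": [0, 0, 0], "grip": 1}, {"dp": [-0.03, 0, 0], "turn": [0, 0, 0], "grip": 1}, {"dp": [-0.025, 0, 0], "turn": [0, 0, 0], "grip": 1}, {"dp": [0, -0.01, -0.03], "turn": [0, 0, 0], "grip": 1}, {"dp": [0, -0.01, -0.045], "turn": [0, 0, 0], "grip": 1}, {"dp": [0, -0.01, -0.045], "turn": [0, 0, 0], "grip": 1}, {"dp": [0, -0.01, -0.045], "turn": [0, 0, 0], "grip": 1}]}}

```text
clock: 7.45
position: [0.5773, -0.0391, 0.4311]
ee_rot: [0.465, 0.534, 0.464, -0.533]
contact_force: [0.7, 0.6, 0.2]
width: 0.0853
```

```bash
python3 - <<'E'
from h import *
im=manip.get_image('top'); cv2.imwrite('pics/top1.png',im[:,:,::-1])
im=manip.get_image('scene'); crop(im,200,120,360,300,4,'pics/s4.png')
p=[.570,.186]
plan([*p,.20],-7.73)
E
```

```text
clock 7.55 grasp [ 0.5768 -0.035   0.2764] stand [0.0185 0.0385] jaw -7.5 q6 -0.05 F [ 0.7 -0.6 -0.1] w 0.0853
 turn [ 0.25 -0.22 -0.01]  dp after turn(mm) [  76.4  -36.4 -218.7]  dp before turn [  77.2  -35.4 -218.5]
```

View pics/s4.png

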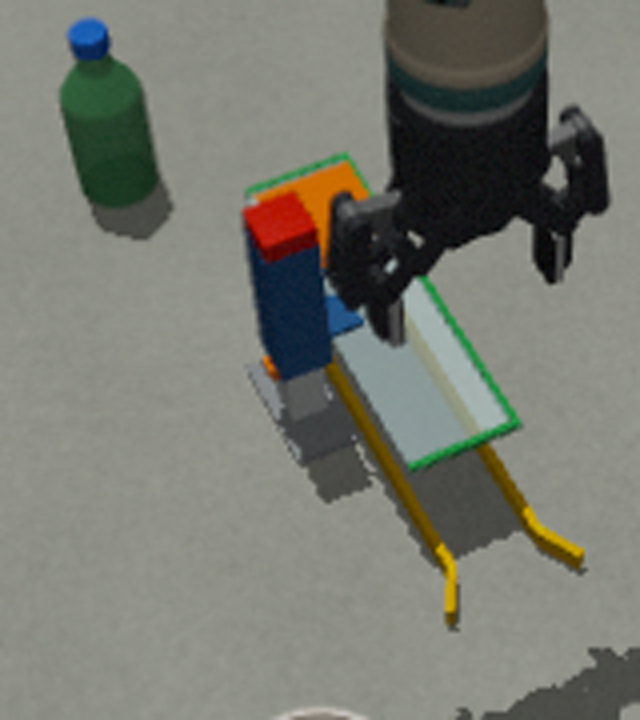

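View pics/top1.png

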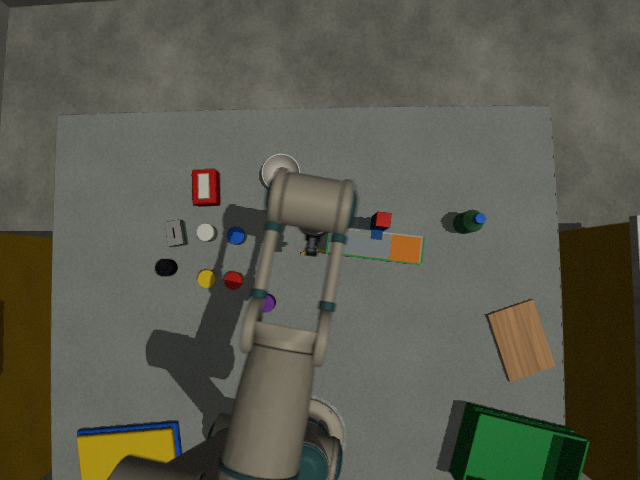

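>>> {"method": "arm_command", "body": {"targets": [{"dp": [0, -0.005, -0.04], "turn": [0, 0, 0], "grip": 1}, {"dp": [0, -0.005, -0.045], "turn": [0, 0, 0], "grip": 1}, {"dp": [0, -0.005, -0.035], "turn": [0, 0, 0], "grip": 1}, {"dp": [0, -0.005, -0.02], "turn": [0, 0, 0], "grip": 1}, {"dp": [0, 0, -0.01], "turn": [0, 0, 0], "grip": 1}, {"dp": [0, 0, 0], "turn": [0, 0, 0], "grip": 1}, {"dp": [0, 0, 0], "turn": [0, 0, 0], "grip": 1}]}}

```text
clock: 8.25
position: [0.5784, 0.1098, 0.4307]
ee_rot: [-0.465, -0.533, -0.464, 0.533]
contact_force: [0.6, -1.4, 0.7]
width: 0.0856
```

```bash
python3 - <<'E'
from h import *
c=manip.calibration('wrist'); np.savez('w6.npz',R=c['R'],t=c['t']); im=manip.get_image('wrist'); cv2.imwrite('pics/w6.png',im[:,:,::-1])
crop(im,120,0,520,300,2,'pics/w6c.png')
p=[.570,.186]
plan([*p,.20],-7.73)
E
```

```text
clock 8.30 grasp [0.5784 0.1094 0.2757] stand [0.0006 0.1817] jaw -7.9 q6 0.21 F [0.6 0.  0.6] w 0.0853
 turn [-0.14  0.05 -0.02]  dp after turn(mm) [ 75.7 -18.5 -74.7]  dp before turn [ 75.6 -18.8 -74.7]
```

View pics/w6c.png

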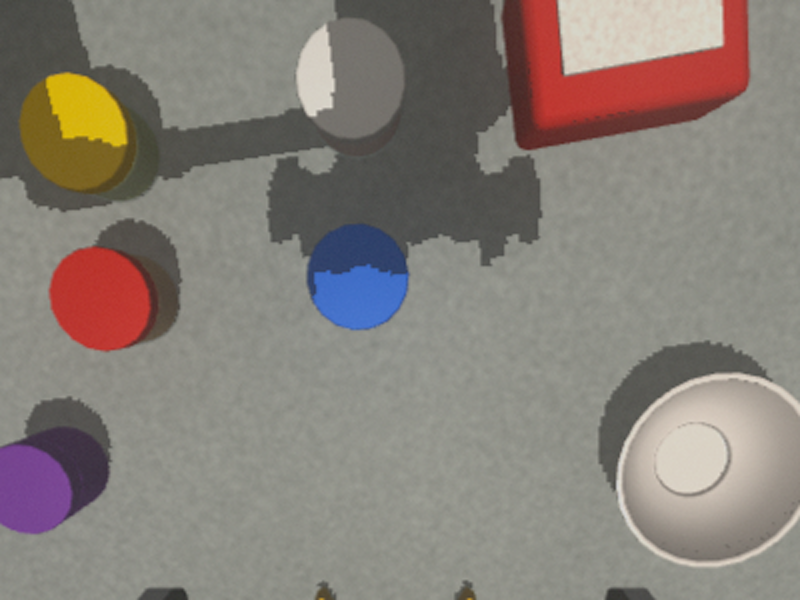

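```bash
python3 - <<'E'
from h import *
c=manip.calibration('wrist'); z=np.load('w6.npz'); c['R']=z['R'];c['t']=z['t']
for n,a in (('blue',(358,276)),('white',(350,78)),('red',(104,299)),('yel',(77,132)),('blueL',(308,276)),('blueR',(408,276)),('purple',(30,490)),('bowl',(711,470))):
    p=pt(c,[(a[0]+.5)/2-.5+120,(a[1]+.5)/2-.5],.04 if n=='bowl' else .052); print(n,p.round(4),w2s(p).round(4))
E
```

```text
blue [0.5702 0.1854 0.052 ] [-0.0177  0.256 ]
white [0.5796 0.2709 0.052 ] [-0.0199  0.3419]
red [0.4451 0.1917 0.052 ] [-0.1425  0.2454]
yel [0.4513 0.2661 0.052 ] [-0.1464  0.3199]
blueL [0.5461 0.1887 0.052 ] [-0.042  0.256]
blueR [0.5943 0.1821 0.052 ] [0.0066 0.2559]
purple [0.3822 0.102  0.052 ] [-0.1928  0.148 ]
bowl [0.744 0.06  0.04 ] [0.1713 0.1551]
```

>>> {"method": "arm_command", "body": {"targets": [{"dp": [0.02, -0.006, -0.025], "turn": [0, 0, 0], "grip": 1}, {"dp": [0.03, -0.006, -0.025], "turn": [0, 0, 0], "grip": 1}, {"dp": [0.03, -0.0065, -0.0245], "turn": [0, 0, 0], "grip": 1}, {"dp": [0.04, 0, 0], "turn": [0, 0, 0], "grip": 1}, {"dp": [0.03, 0, 0], "turn": [0, 0, 0], "grip": 1}, {"dp": [0.02, 0, 0], "turn": [0, 0, 0], "grip": 1}, {"dp": [0.01, 0, 0], "turn": [0, 0, 0], "grip": 1}, {"dp": [0, 0, 0], "turn": [0, 0, 0], "grip": 1}]}}

```text
clock: 9.1
position: [0.5698, 0.186, 0.2495]
ee_rot: [-0.464, -0.532, -0.465, 0.534]
contact_force: [0.1, 0.2, 1.4]
width: 0.0854
```

```bash
python3 - <<'E'
from h import *
c=manip.calibration('wrist'); im=manip.get_image('wrist'); cv2.imwrite('pics/w7.png',im[:,:,::-1])
p=[.570,.1855]
plan([*p,.036],-7.73)
E
```

```text
clock 9.15 grasp [0.5703 0.1862 0.0958] stand [-0.0178  0.2568] jaw -7.9 q6 0.34 F [ 1.1 -0.3  0.8] w 0.0855
 turn [-0.14  0.01  0.  ]  dp after turn(mm) [59.8 -0.2  0.8]  dp before turn [59.8 -0.2  0.8]
```

View pics/w7.png

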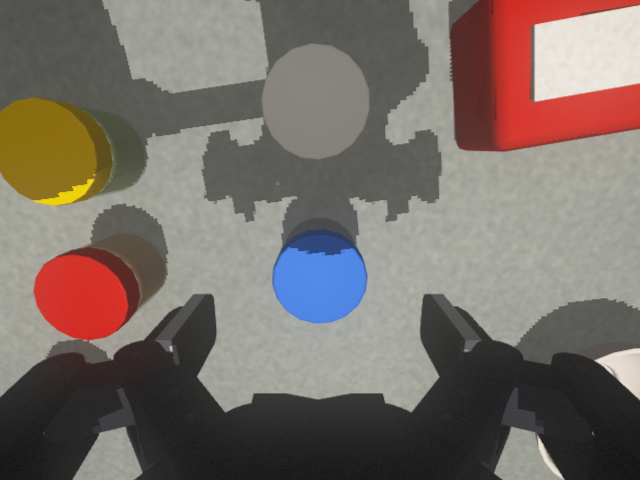

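Blue lid centred at column ~320 between the fingers. I'll descend and grip.

>>> {"method": "arm_command", "body": {"targets": [{"dp": [0.025, 0, 0], "turn": [0, 0, 0], "grip": 1}, {"dp": [0.02, 0, 0], "turn": [0, 0, 0], "grip": 1}, {"dp": [0.015, 0, 0], "turn": [0, 0, 0], "grip": 1}, {"dp": [0, 0, 0], "turn": [0, 0, 0], "grip": 0.5}, {"dp": [0, 0, 0], "turn": [0, 0, 0], "grip": 0}, {"dp": [0, 0, 0], "turn": [0, 0, 0], "grip": -0.5}, {"dp": [0, 0, 0], "turn": [0, 0, 0], "grip": -0.5}, {"dp": [0, 0, 0], "turn": [0, 0, 0], "grip": -0.5}], "grip_force": 40}}

```text
clock: 9.95
position: [0.5708, 0.1872, 0.1927]
ee_rot: [0.466, 0.534, 0.464, -0.532]
contact_force: [0.5, -0.2, 6.0]
width: 0.0489
```

```bash
python3 - <<'E'
from h import *
plan([*s2w(0,.09),.041],-7.73)
E
```

```text
clock 9.95 grasp [0.5714 0.1873 0.0377] stand [-0.0167  0.258 ] jaw -7.8 q6 0.34 F [ 0.5 -0.2  6. ] w 0.0489
 turn [-0.07 -0.07 -0.23]  dp after turn(mm) [ -3.3  17.4 167.8]  dp before turn [ -3.5  17.6 167.8]
```

>>> {"method": "arm_command", "body": {"targets": [{"dp": [-0.005, 0, 0], "turn": [0, 0, 0], "grip": -0.5}, {"dp": [0, 0.008, 0.02], "turn": [0, 0, 0], "grip": -0.5}, {"dp": [0, 0.0094, 0.035], "turn": [0, 0, 0], "grip": -0.5}, {"dp": [0, 0, 0.04], "turn": [0, 0, 0], "grip": -0.5}, {"dp": [0, 0, 0.035], "turn": [0, 0, 0], "grip": -0.5}, {"dp": [0, 0, 0.025], "turn": [0, 0, 0], "grip": -0.5}, {"dp": [0, 0, 0.013], "turn": [0, 0, 0], "grip": -0.5}, {"dp": [0, 0, 0], "turn": [0, 0, 0], "grip": -0.5}]}}

```text
clock: 10.75
position: [0.5641, 0.0171, 0.1958]
ee_rot: [-0.464, -0.533, -0.464, 0.533]
contact_force: [-0.3, 0.1, -1.8]
width: 0.0487
```

```bash
python3 - <<'E'
from h import *
plan([*s2w(0,.02),.039],-7.73)
im=manip.get_image('wrist'); cv2.imwrite('pics/w8.png',im[:,:,::-1])
E
```

```text
clock 10.75 grasp [0.564  0.0171 0.0408] stand [-0.0012  0.0883] jaw -7.9 q6 0.05 F [-0.3  0.1 -1.8] w 0.0487
 turn [-0.21 -0.01  0.01]  dp after turn(mm) [ 1.8  1.1 68.3]  dp before turn [ 1.8  1.4 68.3]
```

View pics/w8.png

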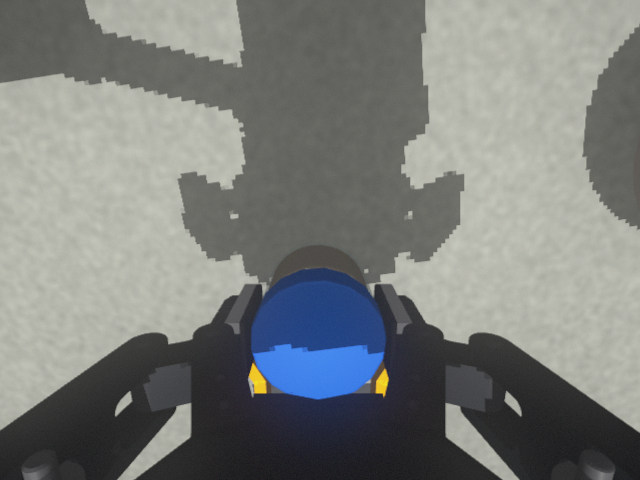

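>>> {"method": "arm_command", "body": {"targets": [{"dp": [0, 0.0006, 0.015], "turn": [0, 0, 0], "grip": -0.5}, {"dp": [0, 0.0005, 0.02], "turn": [0, 0, 0], "grip": -0.5}, {"dp": [0, 0, 0.018], "turn": [0, 0, 0], "grip": -0.5}, {"dp": [0, 0, 0.01], "turn": [0, 0, 0], "grip": -0.5}, {"dp": [0, 0, 0.004], "turn": [0, 0, 0], "grip": -0.5}, {"dp": [0.003, 0, 0], "turn": [0, 0, 0], "grip": -0.5}, {"dp": [0, 0, 0], "turn": [0, 0, 0], "grip": 0}, {"dp": [0, 0, 0], "turn": [0, 0, 0], "grip": 0.6}]}}

```text
clock: 11.6
position: [0.5563, -0.0476, 0.1927]
ee_rot: [0.465, 0.533, 0.465, -0.533]
contact_force: [-0.1, -0.1, 0.3]
width: 0.0623
```

>>> {"method": "arm_command", "body": {"targets": [{"dp": [0, 0, 0], "turn": [0, 0, 0], "grip": 1}, {"dp": [-0.015, 0, 0], "turn": [0, 0, 0], "grip": 1}, {"dp": [-0.025, 0, 0], "turn": [0, 0, 0], "grip": 1}, {"dp": [-0.02, 0, 0], "turn": [0, 0, 0], "grip": 1}, {"dp": [-0.01, 0, -0.02], "turn": [0, 0, 0], "grip": 1}, {"dp": [0, 0, -0.04], "turn": [0, 0, 0], "grip": 1}, {"dp": [0, 0, -0.045], "turn": [0, 0, 0], "grip": 1}, {"dp": [0, 0, -0.045], "turn": [0, 0, 0], "grip": 1}]}}

```text
clock: 12.4
position: [0.5766, 0.1019, 0.2631]
ee_rot: [0.465, 0.533, 0.465, -0.533]
contact_force: [0.1, 0.2, -0.1]
width: 0.0853
```

>>> {"method": "arm_command", "body": {"targets": [{"dp": [0, -0.005, -0.045], "turn": [0, 0, 0], "grip": 1}, {"dp": [0, -0.005, -0.03], "turn": [0, 0, 0], "grip": 1}, {"dp": [0, -0.005, -0.015], "turn": [0, 0, 0], "grip": 1}, {"dp": [0, 0, 0], "turn": [0, 0, 0], "grip": 1}]}}

```text
clock: 12.8
position: [0.5732, 0.1933, 0.2625]
ee_rot: [-0.466, -0.532, -0.466, 0.532]
contact_force: [-0.3, -1.4, -0.6]
width: 0.0858
```

```bash
python3 - <<'E'
from h import *
plan([.580,.271,.036],-7.73)
c=manip.calibration('wrist');np.savez('w9.npz',R=c['R'],t=c['t']); im=manip.get_image('wrist'); cv2.imwrite('pics/w9.png',im[:,:,::-1])
im=manip.get_image('top'); crop(im,140,150,440,320,2.6,'pics/t3.png')
E
```

```text
clock 12.80 grasp [0.5731 0.1933 0.1075] stand [-0.0159  0.2642] jaw -7.6 q6 0.34 F [-0.3 -1.4 -0.6] w 0.0858
 turn [0.11 0.   0.04]  dp after turn(mm) [ 71.5  -3.7 -77.9]  dp before turn [ 71.5  -3.5 -77.9]
```

View pics/w9.png

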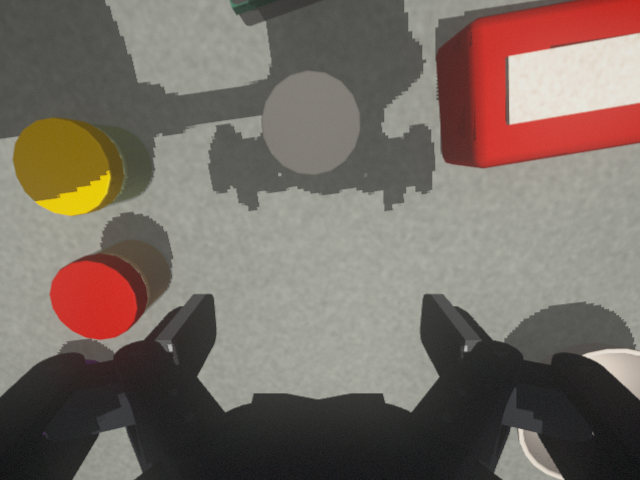

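View pics/t3.png

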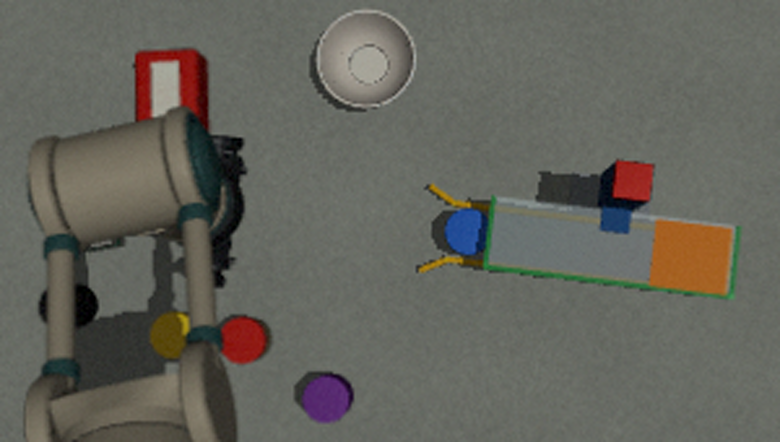

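```bash
python3 - <<'E'
from h import *
c=manip.calibration('wrist'); z=np.load('w9.npz'); c['R']=z['R'];c['t']=z['t']
for n,a in (('white',(311,122)),('red',(98,296)),('yel',(67,166))):
    p=pt(c,a,.052); print(n,p.round(4),w2s(p).round(4))
plan([.580,.271,.036],-7.73)
E
```

```text
white [0.58   0.2711 0.052 ] [-0.0195  0.3421]
red [0.4463 0.1939 0.052 ] [-0.1416  0.2477]
yel [0.4524 0.2665 0.052 ] [-0.1454  0.3204]
clock 12.90 grasp [0.5736 0.1907 0.1076] stand [-0.015   0.2617] jaw -7.8 q6 0.34 F [0.1 0.6 0.3] w 0.0857
 turn [-0.04  0.06  0.02]  dp after turn(mm) [ 71.6  -4.5 -80.2]  dp before turn [ 71.5  -4.6 -80.3]
```

>>> {"method": "arm_command", "body": {"targets": [{"dp": [0, -0.0015, -0.03], "turn": [0, 0, 0], "grip": 1}, {"dp": [0, -0.0015, -0.03], "turn": [0, 0, 0], "grip": 1}, {"dp": [0.01, -0.0015, -0.02], "turn": [0, 0, 0], "grip": 1}, {"dp": [0.02, 0, 0], "turn": [0, 0, 0], "grip": 1}, {"dp": [0.02, 0, 0], "turn": [0, 0, 0], "grip": 1}, {"dp": [0.015, 0, 0], "turn": [0, 0, 0], "grip": 1}, {"dp": [0.006, 0, 0], "turn": [0, 0, 0], "grip": 1}, {"dp": [0, 0, 0], "turn": [0, 0, 0], "grip": 0.5}]}}

```text
clock: 13.7
position: [0.5801, 0.2703, 0.1903]
ee_rot: [-0.464, -0.532, -0.465, 0.534]
contact_force: [-0.3, 1.0, -0.1]
width: 0.0734
```

>>> {"method": "arm_command", "body": {"targets": [{"dp": [0, 0, 0], "turn": [0, 0, 0], "grip": 0}, {"dp": [0, 0, 0], "turn": [0, 0, 0], "grip": -0.5}, {"dp": [0, 0, 0], "turn": [0, 0, 0], "grip": -0.5}, {"dp": [0, 0, 0], "turn": [0, 0, 0], "grip": -0.5}, {"dp": [0, 0, 0], "turn": [0, 0, 0], "grip": -0.5}, {"dp": [-0.005, 0, 0], "turn": [0, 0, 0], "grip": -0.5}]}}

```text
clock: 14.3
position: [0.58, 0.2713, 0.1964]
ee_rot: [-0.465, -0.532, -0.465, 0.533]
contact_force: [-0.4, 0.7, -2.3]
width: 0.0491
```

```bash
python3 - <<'E'
from h import *
plan([*s2w(0,.11),.041],-7.73)
im=manip.get_image('top'); crop(im,140,150,440,320,2.6,'pics/t4.png')
E
```

```text
clock 14.30 grasp [0.5797 0.2713 0.0414] stand [-0.0198  0.3424] jaw -7.8 q6 0.47 F [-0.4  0.7 -2.3] w 0.0491
 turn [-0.07  0.03  0.08]  dp after turn(mm) [  0.4  19.6 232.4]  dp before turn [  0.4  19.9 232.4]
```

View pics/t4.png

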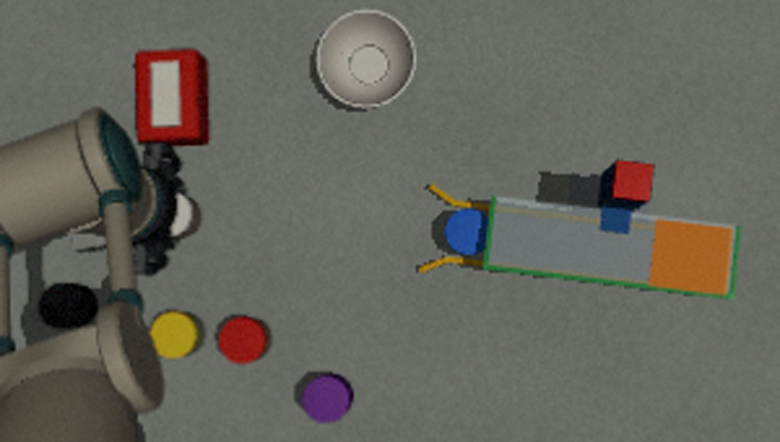

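>>> {"method": "arm_command", "body": {"targets": [{"dp": [0, 0.005, 0.02], "turn": [0, 0, 0], "grip": -0.5}, {"dp": [0, 0.005, 0.035], "turn": [0, 0, 0], "grip": -0.5}, {"dp": [0, 0.005, 0.04], "turn": [0, 0, 0], "grip": -0.5}, {"dp": [0, 0.0048, 0.04], "turn": [0, 0, 0], "grip": -0.5}, {"dp": [0, 0, 0.04], "turn": [0, 0, 0], "grip": -0.5}, {"dp": [0, 0, 0.035], "turn": [0, 0, 0], "grip": -0.5}, {"dp": [0, 0, 0.02], "turn": [0, 0, 0], "grip": -0.5}, {"dp": [0, 0, 0.002], "turn": [0, 0, 0], "grip": -0.5}]}}

```text
clock: 15.15
position: [0.5679, 0.0367, 0.1964]
ee_rot: [-0.464, -0.533, -0.464, 0.534]
contact_force: [-1.2, 0.3, -1.4]
width: 0.0491
```

```bash
python3 - <<'E'
from h import *
plan([*s2w(0,.02),.0395],-7.73)
im=manip.get_image('wrist'); cv2.imwrite('pics/w10.png',im[:,:,::-1])
E
```

```text
clock 15.15 grasp [0.5677 0.0367 0.0414] stand [-0.0002  0.1082] jaw -8.0 q6 0.08 F [-1.2  0.3 -1.4] w 0.0491
 turn [-0.25  0.03  0.07]  dp after turn(mm) [ 1.9 -0.  88.3]  dp before turn [ 2.   0.4 88.3]
```

View pics/w10.png

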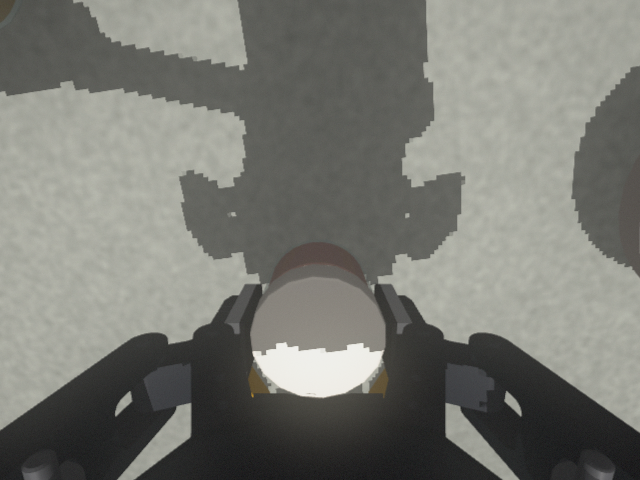

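>>> {"method": "arm_command", "body": {"targets": [{"dp": [0, 0, 0.015], "turn": [0, 0, 0], "grip": -0.5}, {"dp": [0.001, 0, 0.013], "turn": [0, 0, 0], "grip": -0.5}, {"dp": [0, 0, 0.01], "turn": [0, 0, 0], "grip": -0.5}, {"dp": [0, 0, 0.01], "turn": [0, 0, 0], "grip": -0.5}, {"dp": [0, 0, 0.01], "turn": [0, 0, 0], "grip": -0.5}, {"dp": [0, 0, 0.01], "turn": [0, 0, 0], "grip": -0.5}, {"dp": [0, 0, 0.01], "turn": [0, 0, 0], "grip": -0.5}, {"dp": [0, 0, 0.007], "turn": [0, 0, 0], "grip": -0.5}]}}

```text
clock: 16.0
position: [0.5568, -0.0463, 0.1957]
ee_rot: [0.465, 0.533, 0.465, -0.533]
contact_force: [-0.1, 0.9, -2.4]
width: 0.0485
```

>>> {"method": "arm_command", "body": {"targets": [{"dp": [0.002, 0, 0.003], "turn": [0, 0, 0], "grip": -0.5}, {"dp": [0.0005, 0, 0], "turn": [0, 0, 0], "grip": -0.5}, {"dp": [0, 0, 0], "turn": [0, 0, 0], "grip": 0}, {"dp": [0, 0, 0], "turn": [0, 0, 0], "grip": 0.6}, {"dp": [0, 0, 0], "turn": [0, 0, 0], "grip": 1}, {"dp": [-0.015, 0, 0], "turn": [0, 0, 0], "grip": 1}, {"dp": [-0.03, 0, 0], "turn": [0, 0, 0], "grip": 1}, {"dp": [-0.03, 0, 0], "turn": [0, 0, 0], "grip": 1}]}}

```text
clock: 16.8
position: [0.5564, -0.048, 0.2687]
ee_rot: [-0.465, -0.532, -0.465, 0.533]
contact_force: [0.3, 0.3, 0.3]
width: 0.0855
```

```bash
python3 - <<'E'
from h import *
plan([.4455,.193,.11],-7.73)
im=manip.get_image('scene'); crop(im,220,160,460,340,3,'pics/s5.png')
E
```

```text
clock 16.80 grasp [ 0.5562 -0.048   0.1137] stand [-0.0002  0.0228] jaw -7.8 q6 -0.08 F [0.3 0.3 0.3] w 0.0855
 turn [-0.05 -0.01  0.08]  dp after turn(mm) [   3.7 -142.3 -223.9]  dp before turn [   3.9 -142.5 -223.8]
```

View pics/s5.png

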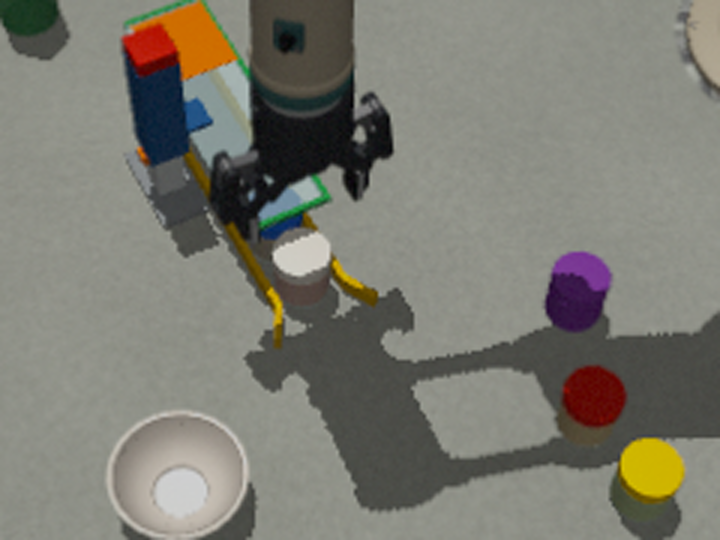

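>>> {"method": "arm_command", "body": {"targets": [{"dp": [0, -0.02, -0.03], "turn": [0, 0, 0], "grip": 1}, {"dp": [0, -0.025, -0.04], "turn": [0, 0, 0], "grip": 1}, {"dp": [0, -0.025, -0.04], "turn": [0, 0, 0], "grip": 1}, {"dp": [0, -0.025, -0.04], "turn": [0, 0, 0], "grip": 1}, {"dp": [0, -0.025, -0.04], "turn": [0, 0, 0], "grip": 1}, {"dp": [0, -0.015, -0.024], "turn": [0, 0, 0], "grip": 1}, {"dp": [0, -0.0073, -0.01], "turn": [0, 0, 0], "grip": 1}, {"dp": [0, 0, 0], "turn": [0, 0, 0], "grip": 1}]}}

```text
clock: 17.65
position: [0.4453, 0.194, 0.2684]
ee_rot: [0.466, 0.532, 0.466, -0.532]
contact_force: [0.3, -0.6, 0.9]
width: 0.0854
```

```bash
python3 - <<'E'
from h import *
plan([.4455,.193,.036],-7.73)
c=manip.calibration('wrist');np.savez('w11.npz',R=c['R'],t=c['t']); im=manip.get_image('wrist'); cv2.imwrite('pics/w11.png',im[:,:,::-1])
plan([.4455,.193,.036],-7.73)
E
```

```text
clock 17.65 grasp [0.4454 0.194  0.1134] stand [-0.1426  0.2476] jaw -7.6 q6 0.40 F [ 0.3 -0.6  0.9] w 0.0854
 turn [ 0.1  -0.   -0.02]  dp after turn(mm) [77.4  0.3  1. ]  dp before turn [77.4  0.3  1. ]
clock 17.70 grasp [0.4462 0.193  0.1133] stand [-0.1416  0.2468] jaw -7.7 q6 0.40 F [ 0.3  0.5 -0.8] w 0.0855
 turn [ 0.04  0.02 -0.05]  dp after turn(mm) [77.3 -0.5  0.1]  dp before turn [77.3 -0.6  0.1]
```

View pics/w11.png

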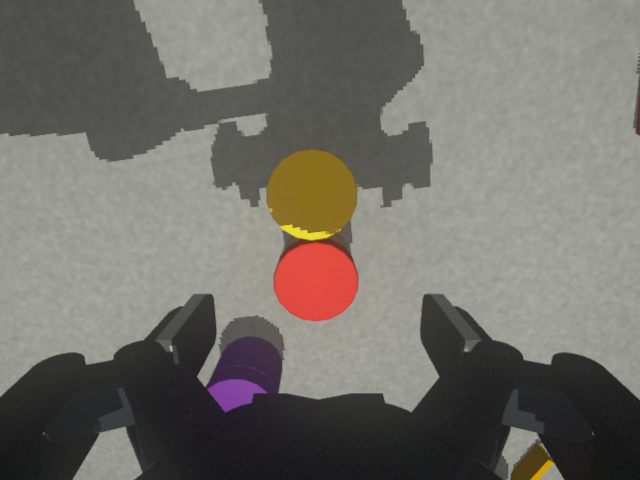

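```bash
python3 - <<'E'
from h import *
c=manip.calibration('wrist'); z=np.load('w11.npz'); c['R']=z['R'];c['t']=z['t']
for n,a in (('red',(316,281)),('yel',(311,194))):
    p=pt(c,a,.052); print(n,p.round(4),w2s(p).round(4))
E
```

```text
red [0.4431 0.1849 0.052 ] [-0.1436  0.2383]
yel [0.4472 0.2354 0.052 ] [-0.1463  0.2889]
```

>>> {"method": "arm_command", "body": {"targets": [{"dp": [0.025, 0, 0], "turn": [0, 0, 0], "grip": 1}, {"dp": [0.025, 0, 0], "turn": [0, 0, 0], "grip": 1}, {"dp": [0.018, 0, 0], "turn": [0, 0, 0], "grip": 1}, {"dp": [0.009, 0, 0], "turn": [0, 0, 0], "grip": 1}, {"dp": [0, 0, 0], "turn": [0, 0, 0], "grip": 0.5}, {"dp": [0, 0, 0], "turn": [0, 0, 0], "grip": 0}, {"dp": [0, 0, 0], "turn": [0, 0, 0], "grip": -0.5}, {"dp": [0, 0, 0], "turn": [0, 0, 0], "grip": -0.5}]}}

```text
clock: 18.5
position: [0.4466, 0.1929, 0.1922]
ee_rot: [0.465, 0.534, 0.464, -0.532]
contact_force: [0.0, -1.1, 1.1]
width: 0.0489
```

>>> {"method": "arm_command", "body": {"targets": [{"dp": [0, 0, 0], "turn": [0, 0, 0], "grip": -0.5}, {"dp": [0, 0, 0], "turn": [0, 0, 0], "grip": -0.5}, {"dp": [-0.005, 0, 0], "turn": [0, 0, 0], "grip": -0.5}]}}

```text
clock: 18.8
position: [0.4457, 0.193, 0.1962]
ee_rot: [-0.465, -0.533, -0.465, 0.533]
contact_force: [0.5, 0.0, -1.0]
width: 0.0488
```

```bash
python3 - <<'E'
from h import *
plan([*s2w(0,.11),.041],-7.73)
E
```

```text
clock 18.80 grasp [0.4455 0.193  0.0412] stand [-0.1423  0.2467] jaw -7.8 q6 0.40 F [ 0.5  0.  -1. ] w 0.0488
 turn [-0.08  0.    0.05]  dp after turn(mm) [  0.2 142.1 136.7]  dp before turn [1.000e-01 1.423e+02 1.365e+02]
```

>>> {"method": "arm_command", "body": {"targets": [{"dp": [0, 0, 0.015], "turn": [0, 0, 0], "grip": -0.5}, {"dp": [0, 0.02, 0.02], "turn": [0, 0, 0], "grip": -0.5}, {"dp": [0, 0.03, 0.025], "turn": [0, 0, 0], "grip": -0.5}, {"dp": [0, 0.03, 0.025], "turn": [0, 0, 0], "grip": -0.5}, {"dp": [0, 0.03, 0.02], "turn": [0, 0, 0], "grip": -0.5}, {"dp": [0, 0.02, 0.01], "turn": [0, 0, 0], "grip": -0.5}, {"dp": [0, 0.012, 0.005], "turn": [0, 0, 0], "grip": -0.5}, {"dp": [0, 0, 0], "turn": [0, 0, 0], "grip": -0.5}]}}

```text
clock: 19.6
position: [0.5712, 0.0536, 0.1959]
ee_rot: [0.464, 0.533, 0.464, -0.533]
contact_force: [0.1, 0.3, -1.5]
width: 0.049
```

```bash
python3 - <<'E'
from h import *
plan([*s2w(0,.028),.0395],-7.73)
im=manip.get_image('wrist'); cv2.imwrite('pics/w12.png',im[:,:,::-1])
im=manip.get_image('scene'); crop(im,220,160,500,400,2.8,'pics/s6.png')
E
```

```text
clock 19.60 grasp [0.5713 0.0536 0.0409] stand [0.0011 0.1255] jaw -7.9 q6 0.11 F [ 0.1  0.3 -1.5] w 0.0490
 turn [-0.17 -0.01 -0.02]  dp after turn(mm) [ 1.4 -1.  97.4]  dp before turn [ 1.4 -0.7 97.4]
```

View pics/w12.png

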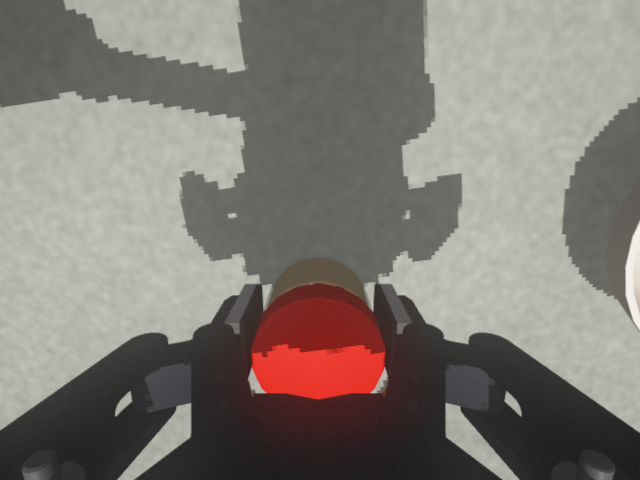

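View pics/s6.png

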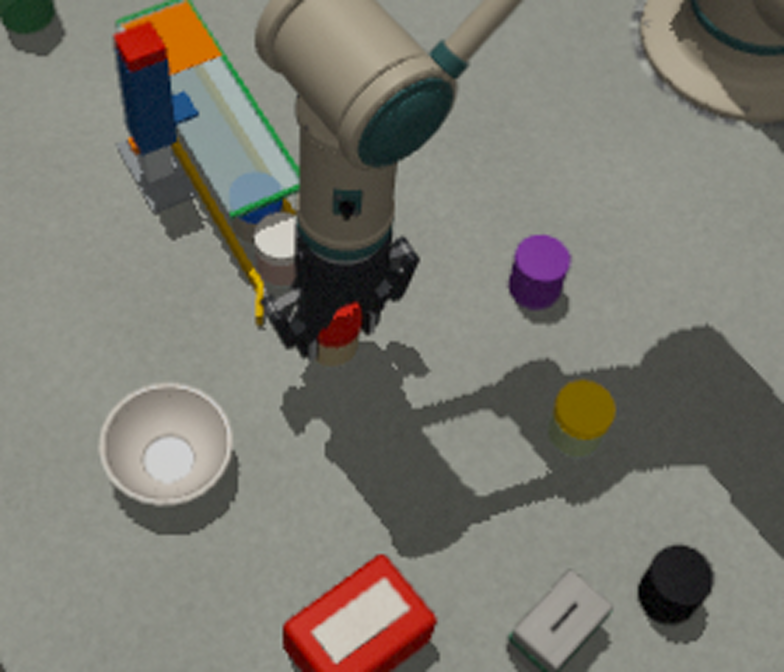

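>>> {"method": "arm_command", "body": {"targets": [{"dp": [0, -0.0005, 0.015], "turn": [0, 0, 0], "grip": -0.5}, {"dp": [0, -0.0005, 0.015], "turn": [0, 0, 0], "grip": -0.5}, {"dp": [0, 0, 0.012], "turn": [0, 0, 0], "grip": -0.5}, {"dp": [0, 0, 0.01], "turn": [0, 0, 0], "grip": -0.5}, {"dp": [0, 0, 0.01], "turn": [0, 0, 0], "grip": -0.5}, {"dp": [0, 0, 0.01], "turn": [0, 0, 0], "grip": -0.5}, {"dp": [0, 0, 0.01], "turn": [0, 0, 0], "grip": -0.5}, {"dp": [0, 0, 0.01], "turn": [0, 0, 0], "grip": -0.5}]}}

```text
clock: 20.5
position: [0.5568, -0.037, 0.1963]
ee_rot: [0.465, 0.533, 0.465, -0.533]
contact_force: [1.1, 1.0, 0.8]
width: 0.049
```

```bash
python3 - <<'E'
from h import *
plan([*s2w(0,.028),.0385],-7.73)
im=manip.get_image('scene'); crop(im,240,160,400,280,4.5,'pics/s7.png')
E
```

```text
clock 20.50 grasp [ 0.5569 -0.0369  0.0413] stand [-0.001   0.0338] jaw -7.8 q6 -0.06 F [1.1 1.  0.8] w 0.0490
 turn [-0.08 -0.02 -0.01]  dp after turn(mm) [2.8 1.  5.8]  dp before turn [2.8 1.  5.8]
```

View pics/s7.png

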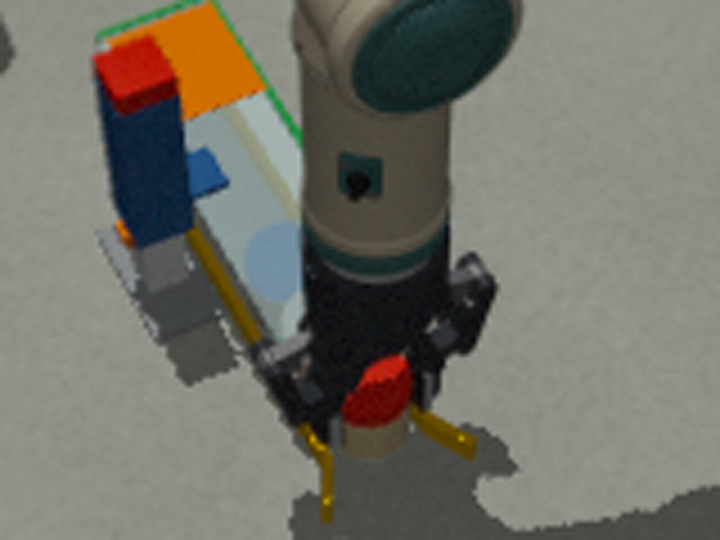

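Jars are upright and moving in. I'll finish the push, release, and go for yellow.

>>> {"method": "arm_command", "body": {"targets": [{"dp": [0, 0, 0.008], "turn": [0, 0, 0], "grip": -0.5}, {"dp": [0, 0, 0.003], "turn": [0, 0, 0], "grip": -0.5}, {"dp": [0.003, 0, 0], "turn": [0, 0, 0], "grip": -0.5}, {"dp": [0, 0, 0], "turn": [0, 0, 0], "grip": 0}, {"dp": [0, 0, 0], "turn": [0, 0, 0], "grip": 0.6}, {"dp": [0, 0, 0], "turn": [0, 0, 0], "grip": 1}, {"dp": [-0.015, 0, 0], "turn": [0, 0, 0], "grip": 1}, {"dp": [-0.03, 0, 0], "turn": [0, 0, 0], "grip": 1}]}}

```text
clock: 21.35
position: [0.5544, -0.0468, 0.2367]
ee_rot: [-0.463, -0.532, -0.466, 0.534]
contact_force: [0.8, -0.8, 0.4]
width: 0.0853
```

>>> {"method": "arm_command", "body": {"targets": [{"dp": [-0.03, 0, 0], "turn": [0, 0, 0], "grip": 1}, {"dp": [0, -0.02, -0.04], "turn": [0, 0, 0], "grip": 1}, {"dp": [0, -0.025, -0.04], "turn": [0, 0, 0], "grip": 1}, {"dp": [0, -0.025, -0.04], "turn": [0, 0, 0], "grip": 1}, {"dp": [0, -0.025, -0.04], "turn": [0, 0, 0], "grip": 1}, {"dp": [0, -0.025, -0.02], "turn": [0, 0, 0], "grip": 1}, {"dp": [0, -0.015, -0.01], "turn": [0, 0, 0], "grip": 1}, {"dp": [0, -0.005, 0], "turn": [0, 0, 0], "grip": 1}]}}

```text
clock: 22.15
position: [0.4412, 0.161, 0.2683]
ee_rot: [-0.466, -0.532, -0.466, 0.532]
contact_force: [0.6, -0.9, 0.6]
width: 0.0852
```

```bash
python3 - <<'E'
from h import *
plan([.447,.235,.036],-7.73)
c=manip.calibration('wrist');np.savez('w13.npz',R=c['R'],t=c['t']); im=manip.get_image('wrist'); cv2.imwrite('pics/w13.png',im[:,:,::-1])
im=manip.get_image('top'); crop(im,140,150,440,320,2.6,'pics/t5.png')
E
```

```text
clock 22.15 grasp [0.4411 0.161  0.1133] stand [-0.1423  0.2144] jaw -7.6 q6 0.34 F [ 0.6 -0.9  0.6] w 0.0852
 turn [0.09 0.01 0.  ]  dp after turn(mm) [ 77.3  -4.2 -74.1]  dp before turn [ 77.3  -4.  -74.1]
```

View pics/w13.png

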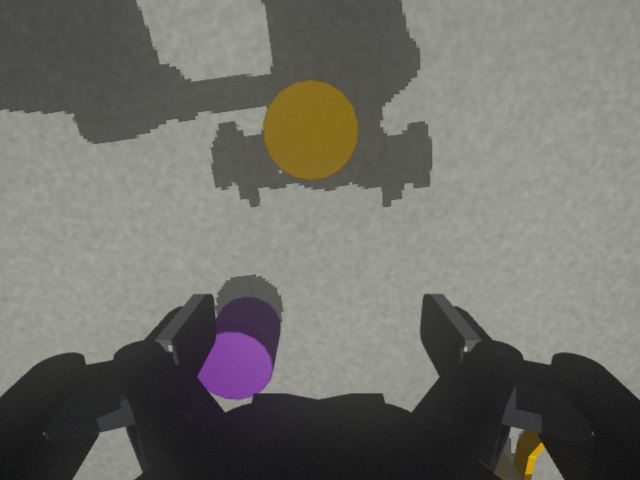

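View pics/t5.png

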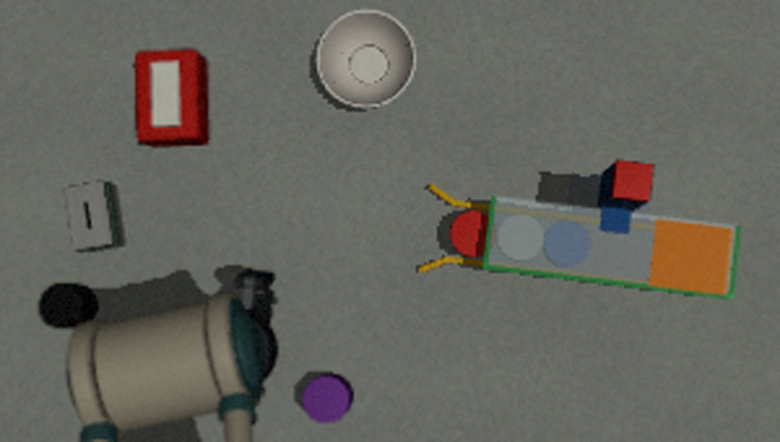

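```bash
python3 - <<'E'
from h import *
c=manip.calibration('wrist'); z=np.load('w13.npz'); c['R']=z['R'];c['t']=z['t']
p=pt(c,(310,130),.052); print(p)
plan([*p[:2],.036],-7.73)
E
```

```text
[0.44695375 0.23532413 0.052     ]
clock 22.25 grasp [0.4424 0.1597 0.1134] stand [-0.1409  0.2133] jaw -7.8 q6 0.33 F [ 0.7 -0.1  0.6] w 0.0854
 turn [-0.03  0.03 -0.04]  dp after turn(mm) [ 77.4  -5.6 -75.5]  dp before turn [ 77.3  -5.7 -75.5]
```

>>> {"method": "arm_command", "body": {"targets": [{"dp": [0, -0.002, -0.025], "turn": [0, 0, 0], "grip": 1}, {"dp": [0, -0.002, -0.03], "turn": [0, 0, 0], "grip": 1}, {"dp": [0.01, -0.0015, -0.0205], "turn": [0, 0, 0], "grip": 1}, {"dp": [0.02, 0, 0], "turn": [0, 0, 0], "grip": 1}, {"dp": [0.022, 0, 0], "turn": [0, 0, 0], "grip": 1}, {"dp": [0.017, 0, 0], "turn": [0, 0, 0], "grip": 1}, {"dp": [0.008, 0, 0], "turn": [0, 0, 0], "grip": 1}, {"dp": [0, 0, 0], "turn": [0, 0, 0], "grip": 0.5}]}}

```text
clock: 23.05
position: [0.4481, 0.2347, 0.1902]
ee_rot: [-0.464, -0.533, -0.465, 0.534]
contact_force: [-0.0, 0.3, 0.1]
width: 0.0729
```

>>> {"method": "arm_command", "body": {"targets": [{"dp": [0, 0, 0], "turn": [0, 0, 0], "grip": 0}, {"dp": [0, 0, 0], "turn": [0, 0, 0], "grip": -0.5}, {"dp": [0, 0, 0], "turn": [0, 0, 0], "grip": -0.5}, {"dp": [0, 0, 0], "turn": [0, 0, 0], "grip": -0.5}, {"dp": [0, 0, 0], "turn": [0, 0, 0], "grip": -0.5}, {"dp": [-0.005, 0, 0], "turn": [0, 0, 0], "grip": -0.5}]}}

```text
clock: 23.65
position: [0.4468, 0.2356, 0.196]
ee_rot: [-0.464, -0.532, -0.465, 0.533]
contact_force: [0.6, -0.4, -1.8]
width: 0.0488
```

```bash
python3 - <<'E'
from h import *
plan([*s2w(0,.11),.041],-7.73)
im=manip.get_image('wrist'); cv2.imwrite('pics/w14.png',im[:,:,::-1])
E
```

```text
clock 23.65 grasp [0.4466 0.2356 0.041 ] stand [-0.1469  0.289 ] jaw -7.8 q6 0.48 F [ 0.6 -0.4 -1.8] w 0.0488
 turn [-0.08  0.02  0.08]  dp after turn(mm) [  0.  146.7 179.1]  dp before turn [-1.000e-01  1.470e+02  1.789e+02]
```

View pics/w14.png

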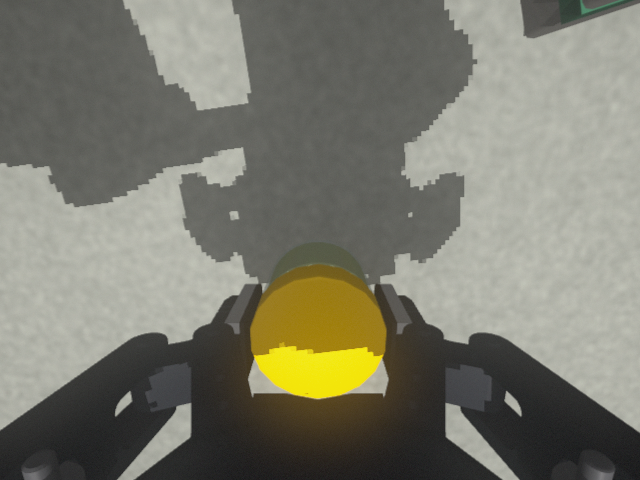

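>>> {"method": "arm_command", "body": {"targets": [{"dp": [0, 0.015, 0.02], "turn": [0, 0, 0], "grip": -0.5}, {"dp": [0, 0.028, 0.03], "turn": [0, 0, 0], "grip": -0.5}, {"dp": [0, 0.028, 0.03], "turn": [0, 0, 0], "grip": -0.5}, {"dp": [0, 0.028, 0.03], "turn": [0, 0, 0], "grip": -0.5}, {"dp": [0, 0.025, 0.03], "turn": [0, 0, 0], "grip": -0.5}, {"dp": [0, 0.015, 0.015], "turn": [0, 0, 0], "grip": -0.5}, {"dp": [0, 0.0077, 0.01], "turn": [0, 0, 0], "grip": -0.5}, {"dp": [0, 0, 0.003], "turn": [0, 0, 0], "grip": -0.5}]}}

```text
clock: 24.5
position: [0.5701, 0.0485, 0.1958]
ee_rot: [-0.464, -0.533, -0.465, 0.533]
contact_force: [-0.9, -0.3, -1.5]
width: 0.049
```

```bash
python3 - <<'E'
from h import *
plan([*s2w(0,.02),.041],-7.73)
im=manip.get_image('wrist'); cv2.imwrite('pics/w15.png',im[:,:,::-1])
E
```

```text
clock 24.50 grasp [0.5701 0.0485 0.0408] stand [0.0006 0.1203] jaw -7.9 q6 0.10 F [-0.9 -0.3 -1.5] w 0.0490
 turn [-0.15 -0.01  0.03]  dp after turn(mm) [ -0.2  -0.7 100.3]  dp before turn [ -0.2  -0.4 100.3]
```

View pics/w15.png

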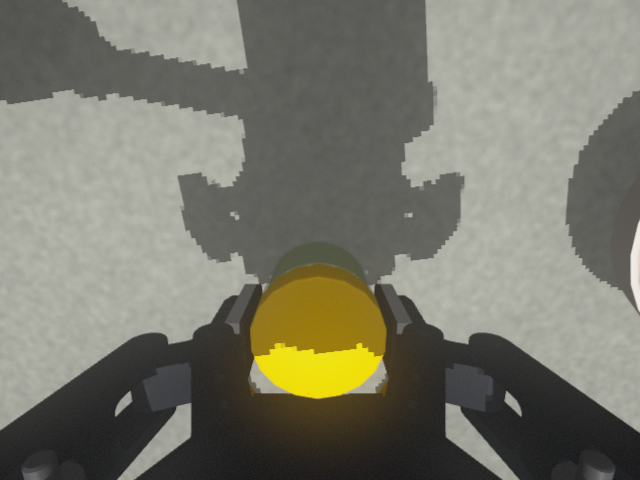

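>>> {"method": "arm_command", "body": {"targets": [{"dp": [0, -0.0005, 0.015], "turn": [0, 0, 0], "grip": -0.5}, {"dp": [0, 0, 0.015], "turn": [0, 0, 0], "grip": -0.5}, {"dp": [0, 0, 0.012], "turn": [0, 0, 0], "grip": -0.5}, {"dp": [0, 0, 0.01], "turn": [0, 0, 0], "grip": -0.5}, {"dp": [0, 0, 0.01], "turn": [0, 0, 0], "grip": -0.5}, {"dp": [0, 0, 0.01], "turn": [0, 0, 0], "grip": -0.5}, {"dp": [0, 0, 0.01], "turn": [0, 0, 0], "grip": -0.5}, {"dp": [0, 0, 0.01], "turn": [0, 0, 0], "grip": -0.5}]}}

```text
clock: 25.35
position: [0.5568, -0.0424, 0.1963]
ee_rot: [0.465, 0.533, 0.465, -0.533]
contact_force: [0.8, 3.1, -0.3]
width: 0.0489
```

>>> {"method": "arm_command", "body": {"targets": [{"dp": [0, 0, 0.006], "turn": [0, 0, 0], "grip": -0.5}, {"dp": [0, 0, 0.002], "turn": [0, 0, 0], "grip": -0.5}, {"dp": [0.003, 0, 0], "turn": [0, 0, 0], "grip": -0.5}, {"dp": [0, 0, 0], "turn": [0, 0, 0], "grip": 0}, {"dp": [0, 0, 0], "turn": [0, 0, 0], "grip": 0.6}, {"dp": [0, 0, 0], "turn": [0, 0, 0], "grip": 1}, {"dp": [-0.015, 0, 0], "turn": [0, 0, 0], "grip": 1}, {"dp": [-0.03, 0, 0], "turn": [0, 0, 0], "grip": 1}]}}

```text
clock: 26.15
position: [0.5548, -0.0495, 0.2368]
ee_rot: [-0.463, -0.532, -0.466, 0.534]
contact_force: [0.3, -0.6, 0.1]
width: 0.0856
```

>>> {"method": "arm_command", "body": {"targets": [{"dp": [-0.03, 0, 0], "turn": [0, 0, 0], "grip": 0}, {"dp": [0, 0, -0.02], "turn": [0, 0, 0], "grip": -1}, {"dp": [0, 0, -0.035], "turn": [0, 0, 0], "grip": -1}, {"dp": [0, 0, -0.03], "turn": [0, 0, 0], "grip": -1}, {"dp": [0, 0, -0.015], "turn": [0, 0, 0], "grip": -1}, {"dp": [0, 0, 0], "turn": [0, 0, 0], "grip": -1}]}}

```text
clock: 26.75
position: [0.5694, 0.0509, 0.2683]
ee_rot: [0.466, 0.532, 0.466, -0.532]
contact_force: [-0.9, 0.7, 0.2]
width: 0.0002
```

```bash
python3 - <<'E'
from h import *
plan([*s2w(0,.12),.042],-7.73)
im=manip.get_image('scene'); crop(im,240,160,400,280,4.5,'pics/s8.png')
im=manip.get_image('top'); crop(im,290,200,440,280,5,'pics/t6.png')
E
```

```text
clock 26.75 grasp [0.5695 0.0509 0.1133] stand [-0.0003  0.1225] jaw -7.6 q6 0.10 F [-0.9  0.7  0.2] w 0.0002
 turn [ 0.1   0.   -0.03]  dp after turn(mm) [71.3  0.4  2.5]  dp before turn [71.3  0.4  2.5]
```

View pics/s8.png

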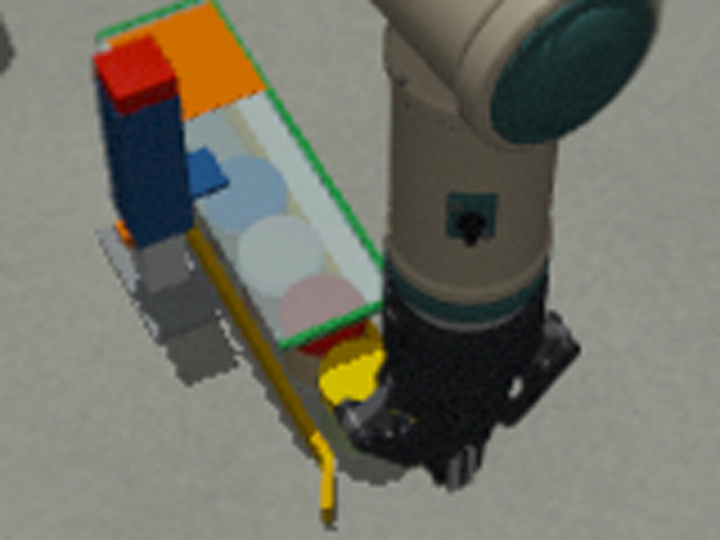

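View pics/t6.png

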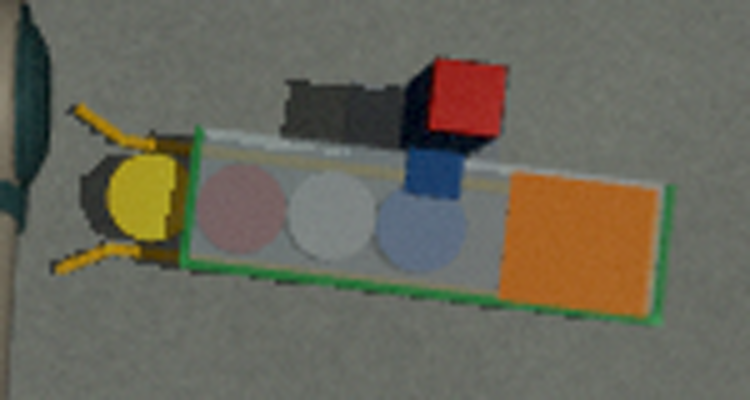

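>>> {"method": "arm_command", "body": {"targets": [{"dp": [0.02, 0, 0], "turn": [0, 0, 0], "grip": -1}, {"dp": [0.025, 0, 0], "turn": [0, 0, 0], "grip": -1}, {"dp": [0.018, 0, 0], "turn": [0, 0, 0], "grip": -1}, {"dp": [0.008, 0, 0], "turn": [0, 0, 0], "grip": -1}, {"dp": [0, 0, 0.012], "turn": [0, 0, 0], "grip": -1}, {"dp": [0, 0, 0.02], "turn": [0, 0, 0], "grip": -1}, {"dp": [0, 0, 0.015], "turn": [0, 0, 0], "grip": -1}, {"dp": [0, 0, 0.01], "turn": [0, 0, 0], "grip": -1}]}}

```text
clock: 27.65
position: [0.5617, -0.0091, 0.1981]
ee_rot: [0.465, 0.534, 0.464, -0.533]
contact_force: [-0.5, -0.3, -0.8]
width: -0.0002
```

```bash
python3 - <<'E'
from h import *
plan([*s2w(0,.017),.042],-7.73)
im=manip.get_image('wrist'); cv2.imwrite('pics/w16.png',im[:,:,::-1])
E
```

```text
clock 27.65 grasp [ 0.5619 -0.0092  0.0431] stand [0.0003 0.062 ] jaw -7.9 q6 -0.00 F [-0.5 -0.3 -0.8] w -0.0002
 turn [-0.16  0.02 -0.1 ]  dp after turn(mm) [ 1.1 -0.  45.1]  dp before turn [ 1.1  0.1 45.1]
```

View pics/w16.png

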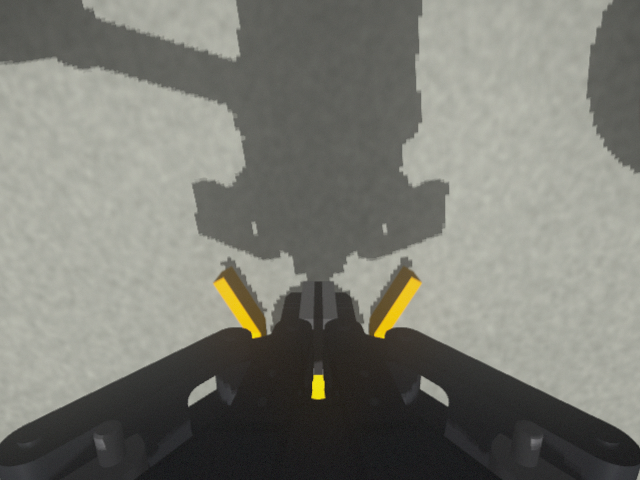

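>>> {"method": "arm_command", "body": {"targets": [{"dp": [0, 0, 0.008], "turn": [0, 0, 0], "grip": -1}, {"dp": [0, 0, 0.008], "turn": [0, 0, 0], "grip": -1}, {"dp": [0, 0, 0.008], "turn": [0, 0, 0], "grip": -1}, {"dp": [0, 0, 0.008], "turn": [0, 0, 0], "grip": -1}, {"dp": [0, 0, 0.006], "turn": [0, 0, 0], "grip": -1}, {"dp": [0, 0, 0.004], "turn": [0, 0, 0], "grip": -1}, {"dp": [0, 0, 0.002], "turn": [0, 0, 0], "grip": -1}, {"dp": [0, 0, 0], "turn": [0, 0, 0], "grip": -1}]}}

```text
clock: 28.5
position: [0.5555, -0.051, 0.1971]
ee_rot: [-0.465, -0.533, -0.465, 0.533]
contact_force: [0.7, 2.5, 2.1]
width: 0.0003
```

>>> {"method": "arm_command", "body": {"targets": [{"dp": [0, 0, -0.005], "turn": [0, 0, 0], "grip": -1}, {"dp": [0, 0, -0.02], "turn": [0, 0, 0], "grip": -1}, {"dp": [-0.02, 0, -0.03], "turn": [0, 0, 0], "grip": -1}, {"dp": [-0.03, 0, -0.035], "turn": [0, 0, 0], "grip": -1}, {"dp": [-0.03, 0, -0.035], "turn": [0, 0, 0], "grip": -1}, {"dp": [0, 0, -0.03], "turn": [0, 0, 0], "grip": 0}, {"dp": [0, 0, -0.015], "turn": [0, 0, 0], "grip": 1}, {"dp": [0, 0, 0], "turn": [0, 0, 0], "grip": 1}]}}

```text
clock: 29.3
position: [0.5783, 0.119, 0.2763]
ee_rot: [-0.466, -0.531, -0.466, 0.533]
contact_force: [0.4, -0.3, 0.5]
width: 0.0435
```

```bash
python3 - <<'E'
from h import *
plan([*s2w(0,.15),.13],-7.73)
im=manip.get_image('scene'); crop(im,240,160,400,280,4.5,'pics/s9.png')
im=manip.get_image('top'); crop(im,290,200,440,280,5,'pics/t7.png'); cv2.imwrite('pics/top7.png',im[:,:,::-1])
E
```

```text
clock 29.30 grasp [0.578  0.1189 0.1213] stand [-0.001   0.1911] jaw -7.6 q6 0.22 F [ 0.4 -0.3  0.5] w 0.0435
 turn [0.11 0.07 0.08]  dp after turn(mm) [-8.7  0.8 41.3]  dp before turn [-8.6  0.7 41.3]
```

View pics/s9.png

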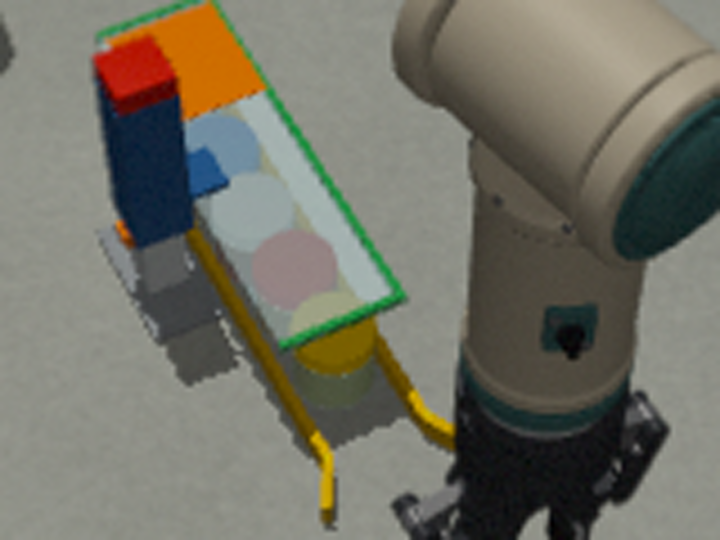

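View pics/t7.png

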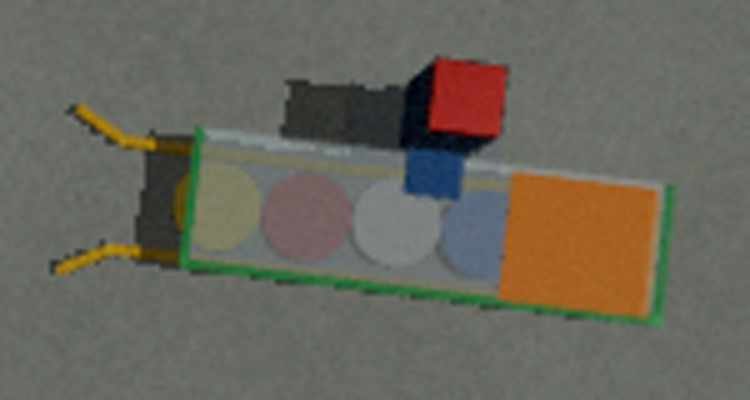

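```bash
python3 - <<'E'
from h import *
c=manip.calibration('top')
for n,a in (('yel',(217,206)),('red',(307,216)),('white',(396,221))):
    p=pt(c,[(a[0]+.5)/5-.5+290,(a[1]+.5)/5-.5+200],.052); print(n,w2s(p).round(4))
plan([.5808,.358,.15],97)
E
```

```text
yel [ 0.0004 -0.015 ]
red [ 0.0008 -0.065 ]
white [ 0.004  -0.1141]
clock 29.40 grasp [0.5776 0.1168 0.1209] stand [-0.0011  0.1889] jaw -7.8 q6 0.22 F [ 1.  -1.   0.4] w 0.0578
 turn [7.524e+01 2.100e-01 5.000e-02]  dp after turn(mm) [ -29.1 -238.8  -32.1]  dp before turn [ -29.5  -29.9 -239.1]
```

>>> {"method": "arm_command", "body": {"targets": [{"dp": [-0.03, 0, -0.02], "turn": [0, 0, 0], "grip": 1}, {"dp": [-0.04, 0, -0.03], "turn": [0, 0, 0], "grip": 1}, {"dp": [-0.03, -0.005, -0.04], "turn": [0, 0, 0], "grip": 1}, {"dp": [0, -0.01, -0.045], "turn": [0, 0, 0], "grip": 1}, {"dp": [0, -0.01, -0.045], "turn": [0, 0, 0], "grip": 1}, {"dp": [0, -0.005, -0.035], "turn": [0, 0, 0], "grip": 1}, {"dp": [0, 0, -0.02], "turn": [0, 0, 0], "grip": 1}, {"dp": [0, 0, -0.005], "turn": [0, 0, 0], "grip": 1}]}}

```text
clock: 30.2
position: [0.582, 0.3598, 0.3755]
ee_rot: [-0.465, -0.532, -0.465, 0.533]
contact_force: [0.2, -0.4, 0.3]
width: 0.0851
```

>>> {"method": "arm_command", "body": {"targets": [{"dp": [0, 0, 0], "turn": [8, 0, 0], "grip": 1}, {"dp": [0, 0, 0], "turn": [8.5, 0, 0], "grip": 1}, {"dp": [0, 0, 0], "turn": [8.5, 0, 0], "grip": 1}, {"dp": [0, 0, 0], "turn": [8.5, 0, 0], "grip": 1}, {"dp": [0, 0, 0], "turn": [8.5, 0, 0], "grip": 1}, {"dp": [0, 0, 0], "turn": [8.5, 0, 0], "grip": 1}, {"dp": [0, 0, 0], "turn": [8.5, 0, 0], "grip": 1}, {"dp": [0, 0, 0], "turn": [8, 0, 0], "grip": 1}]}}

```text
clock: 31.0
position: [0.5822, 0.3566, 0.3763]
ee_rot: [-0.091, -0.701, -0.09, 0.702]
contact_force: [-0.2, 0.3, -0.3]
width: 0.0855
```

>>> {"method": "arm_command", "body": {"targets": [{"dp": [0, 0, 0.02], "turn": [5, 0, 0], "grip": 1}, {"dp": [0, 0, 0.02], "turn": [3, 0, 0], "grip": 1}, {"dp": [0, 0, 0.01], "turn": [0, 0, 0], "grip": 1}, {"dp": [0, 0, 0], "turn": [0, 0, 0], "grip": 1}, {"dp": [0, 0, 0], "turn": [0, 0, 0], "grip": 1}]}}

```text
clock: 31.5
position: [0.5333, 0.3485, 0.3772]
ee_rot: [0.044, 0.706, 0.044, -0.705]
contact_force: [0.7, -0.3, -0.5]
width: 0.0858
```

```bash
python3 - <<'E'
from h import *
plan([.5808,.358,.15],97)
c=manip.calibration('wrist');np.savez('w17.npz',R=c['R'],t=c['t']); im=manip.get_image('wrist'); cv2.imwrite('pics/w17.png',im[:,:,::-1])
plan([.5808,.358,.15],97)
im=manip.get_image('top'); crop(im,290,200,440,280,5,'pics/t8.png')
E
```

```text
clock 31.50 grasp [0.5335 0.3485 0.2222] stand [-0.076   0.4126] jaw -82.8 q6 1.92 F [ 0.7 -0.3 -0.5] w 0.0858
 turn [ 0.19 -0.07 -0.02]  dp after turn(mm) [ 72.2  -3.6 -48.3]  dp before turn [ 72.3  -3.5 -48.2]
clock 31.55 grasp [0.5337 0.3488 0.2221] stand [-0.0758  0.413 ] jaw -82.8 q6 1.92 F [ 0.4  0.4 -0.6] w 0.0854
 turn [ 0.19 -0.07 -0.01]  dp after turn(mm) [ 72.1  -3.3 -48. ]  dp before turn [ 72.2  -3.2 -47.9]
```

View pics/w17.png

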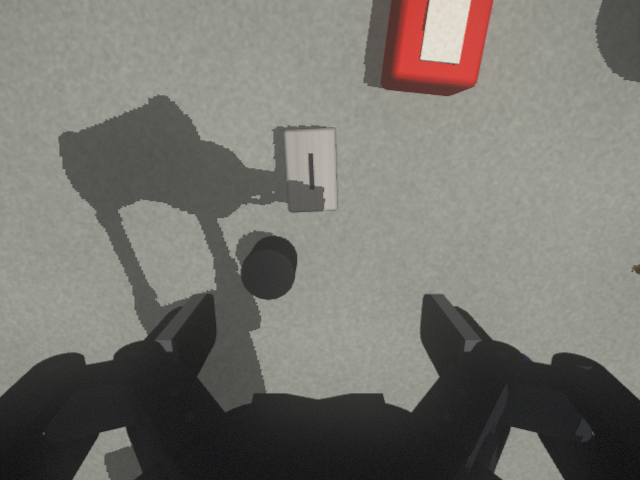

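View pics/t8.png

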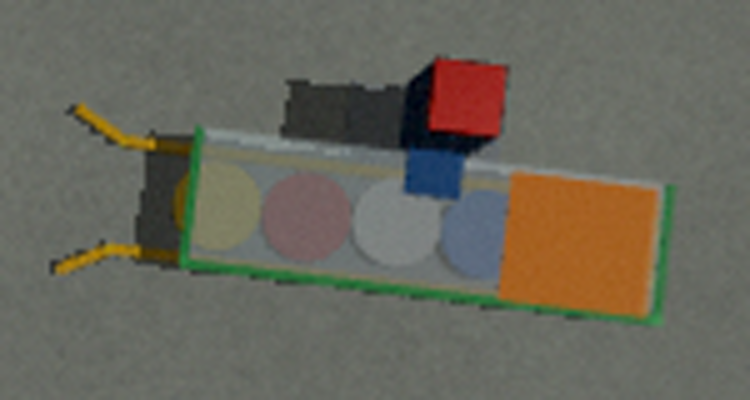

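```bash
python3 - <<'E'
from h import *
c=manip.calibration('wrist'); z=np.load('w17.npz'); c['R']=z['R'];c['t']=z['t']
im=cv2.imread('pics/w17.png')[:,:,::-1]; crop(im,260,110,360,230,6,'pics/w17c.png')
P=np.array([pt(c,a,.05) for a in ((285,128),(335,127),(337,210),(289,212))]); print(P.round(4),P.mean(0))
e=P[0]-P[3]+P[1]-P[2]; print(np.degrees(np.arctan2(e[1],e[0])))
E
```

```text
[[0.6111 0.3848 0.05  ]
 [0.617  0.3441 0.05  ]
 [0.5487 0.3328 0.05  ]
 [0.5417 0.3743 0.05  ]] [0.57961602 0.35898932 0.05      ]
8.99391474750595
```

View pics/w17c.png

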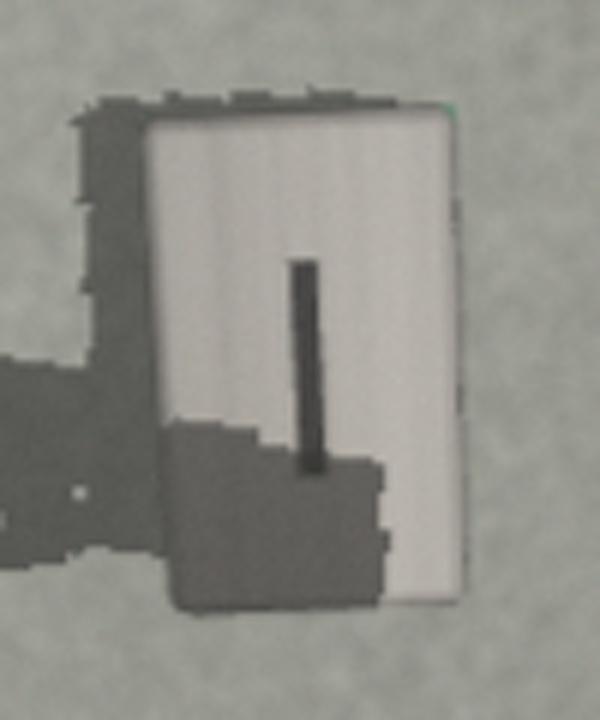

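```bash
python3 - <<'E'
from h import *
plan([.580,.359,.035],99)
E
```

```text
clock 31.60 grasp [0.5337 0.349  0.222 ] stand [-0.0759  0.4132] jaw -82.8 q6 1.92 F [-0.8 -0.8 -0.8] w 0.0852
 turn [-1.82 -0.05 -0.  ]  dp after turn(mm) [187.   -2.6 -47.4]  dp before turn [187.1  -4.1 -47.1]
```

>>> {"method": "arm_command", "body": {"targets": [{"dp": [0, 0, 0], "turn": [-1.8, 0, 0], "grip": 1}, {"dp": [0, -0.0026, -0.02], "turn": [0, 0, 0], "grip": 1}, {"dp": [0.01, 0, -0.02], "turn": [0, 0, 0], "grip": 1}, {"dp": [0.03, 0, -0.0074], "turn": [0, 0, 0], "grip": 1}, {"dp": [0.035, 0, 0], "turn": [0, 0, 0], "grip": 1}, {"dp": [0.025, 0, 0], "turn": [0, 0, 0], "grip": 1}, {"dp": [0.01, 0, 0], "turn": [0, 0, 0], "grip": 1}, {"dp": [0, 0, 0], "turn": [0, 0, 0], "grip": 1}]}}

```text
clock: 32.4
position: [0.5792, 0.3592, 0.2652]
ee_rot: [-0.056, -0.704, -0.055, 0.706]
contact_force: [0.7, -0.6, 0.4]
width: 0.0855
```

```bash
python3 - <<'E'
from h import *
plan([.580,.359,.035],99)
im=manip.get_image('wrist'); cv2.imwrite('pics/w18.png',im[:,:,::-1])
E
```

```text
clock 32.40 grasp [0.5787 0.359  0.1102] stand [-0.0326  0.4291] jaw -81.0 q6 1.87 F [ 0.7 -0.6  0.4] w 0.0855
 turn [ 0.    0.17 -0.06]  dp after turn(mm) [75.2  0.3 -0.8]  dp before turn [75.2  0.2 -1. ]
```

View pics/w18.png

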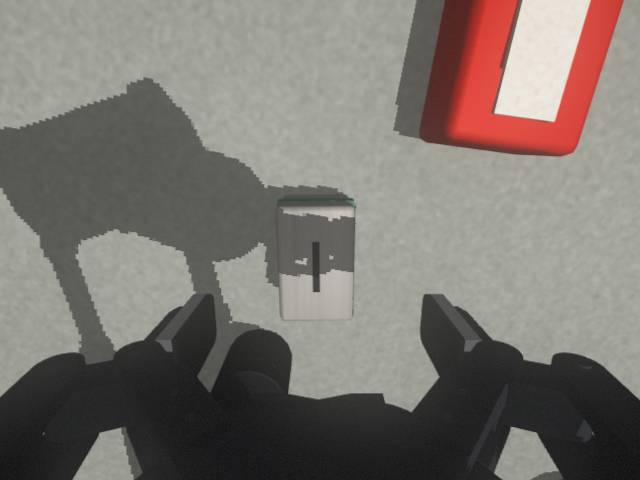

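>>> {"method": "arm_command", "body": {"targets": [{"dp": [0.025, 0, 0], "turn": [0, 0, 0], "grip": 1}, {"dp": [0.025, 0, 0], "turn": [0, 0, 0], "grip": 1}, {"dp": [0.017, 0, 0], "turn": [0, 0, 0], "grip": 1}, {"dp": [0.008, 0, 0], "turn": [0, 0, 0], "grip": 1}, {"dp": [0, 0, 0], "turn": [0, 0, 0], "grip": 0.5}, {"dp": [0, 0, 0], "turn": [0, 0, 0], "grip": 0}, {"dp": [0, 0, 0], "turn": [0, 0, 0], "grip": -0.6}, {"dp": [0, 0, 0], "turn": [0, 0, 0], "grip": -0.6}], "grip_force": 50}}

```text
clock: 33.25
position: [0.5797, 0.3598, 0.194]
ee_rot: [0.055, 0.706, 0.056, -0.704]
contact_force: [-0.8, 0.2, 4.4]
width: 0.0437
```

>>> {"method": "arm_command", "body": {"targets": [{"dp": [0, 0, 0], "turn": [0, 0, 0], "grip": -0.6}, {"dp": [0, 0, 0], "turn": [0, 0, 0], "grip": -0.6}, {"dp": [-0.005, 0, 0], "turn": [0, 0, 0], "grip": -0.6}, {"dp": [-0.01, 0, 0], "turn": [0, 0, 0], "grip": -0.6}, {"dp": [-0.02, 0, 0], "turn": [0, 0, 0], "grip": -0.6}, {"dp": [-0.02, 0, 0], "turn": [0, 0, 0], "grip": -0.6}, {"dp": [-0.01, 0, 0], "turn": [0, 0, 0], "grip": -0.6}]}}

```text
clock: 33.95
position: [0.5793, 0.3594, 0.2591]
ee_rot: [0.055, 0.706, 0.056, -0.704]
contact_force: [-0.2, 0.6, -1.5]
width: 0.0436
```

```bash
python3 - <<'E'
from h import *
print(s2w(0,-.213))
plan([*s2w(0,-.213),.20],82.27)
im=manip.get_image('wrist'); cv2.imwrite('pics/w19.png',im[:,:,::-1])
E
```

```text
[ 0.52463226 -0.28166198]
clock 33.95 grasp [0.5797 0.3596 0.1041] stand [-0.0318  0.4298] jaw -81.0 q6 1.87 F [-0.2  0.6 -1.5] w 0.0436
 turn [16.73 -0.12  0.06]  dp after turn(mm) [-95.9 642.6 -32. ]  dp before turn [-96.7 624.6 154.1]
```

View pics/w19.png

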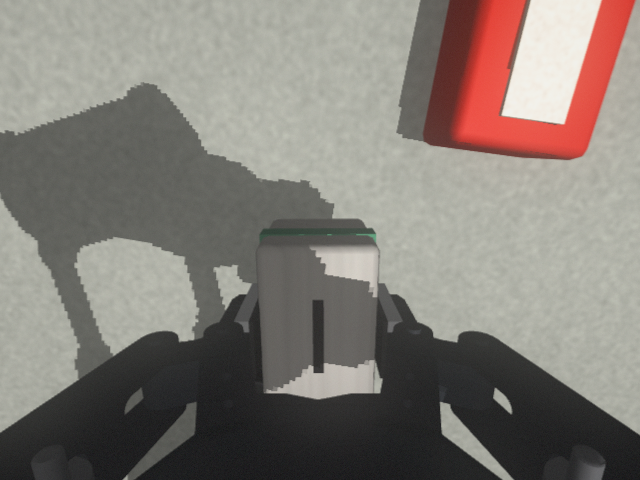

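>>> {"method": "arm_command", "body": {"targets": [{"dp": [-0.02, 0, 0], "turn": [0, 0, 0], "grip": -0.6}, {"dp": [-0.02, 0, 0], "turn": [8.4, 0, 0], "grip": -0.6}, {"dp": [-0.006, 0, 0], "turn": [8.3, 0, 0], "grip": -0.6}, {"dp": [0, 0.02, 0.005], "turn": [0, 0, 0], "grip": -0.6}, {"dp": [0, 0.03, 0.005], "turn": [0, 0, 0], "grip": -0.6}, {"dp": [0, 0.04, 0.005], "turn": [0, 0, 0], "grip": -0.6}, {"dp": [0, 0.04, 0.005], "turn": [0, 0, 0], "grip": -0.6}, {"dp": [0, 0.04, 0.005], "turn": [0, 0, 0], "grip": -0.6}]}}

```text
clock: 34.8
position: [0.5305, 0.1929, 0.3023]
ee_rot: [0.047, -0.705, 0.047, 0.706]
contact_force: [1.4, -0.6, -2.2]
width: 0.0433
```

>>> {"method": "arm_command", "body": {"targets": [{"dp": [0, 0.04, 0.003], "turn": [0, 0, 0], "grip": -0.6}, {"dp": [0, 0.04, 0], "turn": [0, 0, 0], "grip": -0.6}, {"dp": [0, 0.04, 0], "turn": [0, 0, 0], "grip": -0.6}, {"dp": [0, 0.035, 0], "turn": [0, 0, 0], "grip": -0.6}, {"dp": [0, 0.03, 0], "turn": [0, 0, 0], "grip": -0.6}, {"dp": [0, 0.02, 0], "turn": [0, 0, 0], "grip": -0.6}, {"dp": [0, 0.01, 0], "turn": [0, 0, 0], "grip": -0.6}, {"dp": [0, 0, 0], "turn": [0, 0, 0], "grip": -0.6}]}}

```text
clock: 35.6
position: [0.4994, -0.0193, 0.3027]
ee_rot: [0.048, -0.705, 0.048, 0.706]
contact_force: [0.5, 0.7, -1.7]
width: 0.0431
```

```bash
python3 - <<'E'
from h import *
plan([*s2w(-.06,-.213),.15],82.27)
im=manip.get_image('wrist'); cv2.imwrite('pics/w20.png',im[:,:,::-1])
E
```

```text
clock 35.60 grasp [ 0.4993 -0.0192  0.1477] stand [-0.0604  0.0437] jaw -97.8 q6 1.53 F [ 0.5  0.7 -1.7] w 0.0431
 turn [-0.09  0.04  0.01]  dp after turn(mm) [ -2.3 256.6  -0.3]  dp before turn [ -2.3 256.6  -0.7]
```

View pics/w20.png

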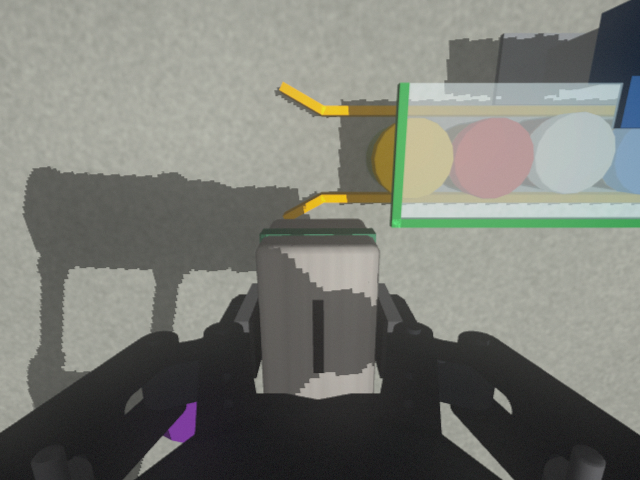

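>>> {"method": "arm_command", "body": {"targets": [{"dp": [0, 0.02, 0], "turn": [0, 0, 0], "grip": -0.6}, {"dp": [0, 0.035, 0], "turn": [0, 0, 0], "grip": -0.6}, {"dp": [0, 0.045, 0], "turn": [0, 0, 0], "grip": -0.6}, {"dp": [0, 0.045, 0], "turn": [0, 0, 0], "grip": -0.6}, {"dp": [0, 0.045, 0], "turn": [0, 0, 0], "grip": -0.6}, {"dp": [0, 0.035, 0], "turn": [0, 0, 0], "grip": -0.6}, {"dp": [0, 0.02, 0], "turn": [0, 0, 0], "grip": -0.6}, {"dp": [0, 0.0115, 0], "turn": [0, 0, 0], "grip": -0.6}]}}

```text
clock: 36.45
position: [0.4658, -0.2734, 0.3028]
ee_rot: [-0.048, 0.706, -0.048, -0.705]
contact_force: [0.4, 1.1, -1.7]
width: 0.0436
```

>>> {"method": "arm_command", "body": {"targets": [{"dp": [0, 0, -0.01], "turn": [0, 0, 0], "grip": -0.6}, {"dp": [0, 0, -0.02], "turn": [0, 0, 0], "grip": -0.6}, {"dp": [0, 0, -0.02], "turn": [0, 0, 0], "grip": -0.6}, {"dp": [0, 0, -0.01], "turn": [0, 0, 0], "grip": -0.6}, {"dp": [0, 0, 0], "turn": [0, 0, 0], "grip": -0.6}]}}

```text
clock: 36.95
position: [0.5265, -0.2794, 0.3028]
ee_rot: [-0.047, 0.706, -0.046, -0.705]
contact_force: [-1.0, 0.2, -3.0]
width: 0.0433
```

```bash
python3 - <<'E'
from h import *
plan([*s2w(0,-.213),.116],82.27)
c=manip.calibration('wrist');np.savez('w21.npz',R=c['R'],t=c['t'])
im=manip.get_image('wrist'); cv2.imwrite('pics/w21.png',im[:,:,::-1])
im=manip.get_image('scene'); crop(im,220,120,380,240,4.5,'pics/s10.png')
E
```

```text
clock 36.95 grasp [ 0.5266 -0.2794  0.1478] stand [ 0.0017 -0.2104] jaw -97.6 q6 1.10 F [-1.   0.2 -3. ] w 0.0433
 turn [ 0.17 -0.03  0.03]  dp after turn(mm) [31.8  2.5  1.6]  dp before turn [31.8  2.5  1.6]
```

View pics/w21.png

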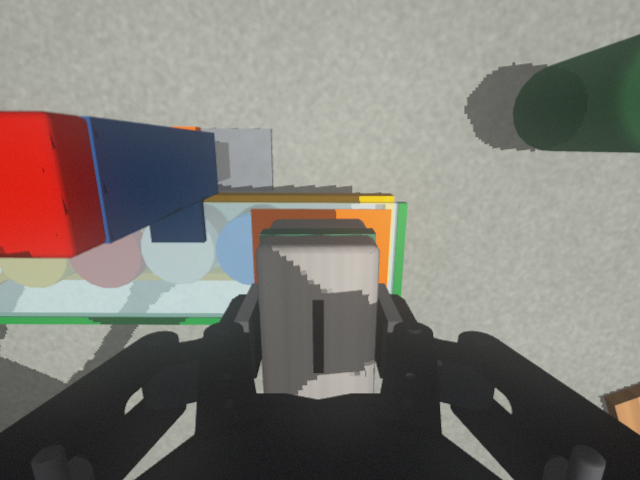

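View pics/s10.png

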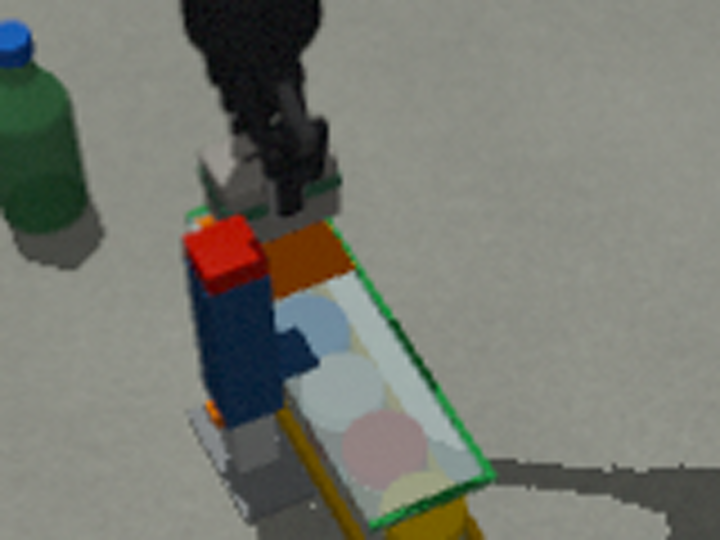

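>>> {"method": "arm_command", "body": {"targets": [{"dp": [0.005, 0.0025, 0.0015], "turn": [0, 0, 0], "grip": -0.6}, {"dp": [0.01, 0, 0], "turn": [0, 0, 0], "grip": -0.6}, {"dp": [0.008, 0, 0], "turn": [0, 0, 0], "grip": -0.6}, {"dp": [0.004, 0, 0], "turn": [0, 0, 0], "grip": -0.6}, {"dp": [0.002, 0, 0], "turn": [0, 0, 0], "grip": -0.6}, {"dp": [0, 0, 0], "turn": [0, 0, 0], "grip": -0.6}]}}

```text
clock: 37.65
position: [0.5228, -0.283, 0.2736]
ee_rot: [0.048, -0.705, 0.047, 0.706]
contact_force: [-0.2, 0.4, -1.5]
width: 0.0434
```

```bash
python3 - <<'E'
from h import *
plan([*s2w(0,-.213),.117],82.27)
im=manip.get_image('scene'); crop(im,220,120,380,240,4.5,'pics/s11.png')
E
```

```text
clock 37.65 grasp [ 0.5227 -0.2829  0.1186] stand [-0.0017 -0.2145] jaw -97.7 q6 1.09 F [-0.2  0.4 -1.5] w 0.0434
 turn [0.02 0.04 0.03]  dp after turn(mm) [ 1.6 -1.6 -1.6]  dp before turn [ 1.6 -1.6 -1.6]
```

View pics/s11.png

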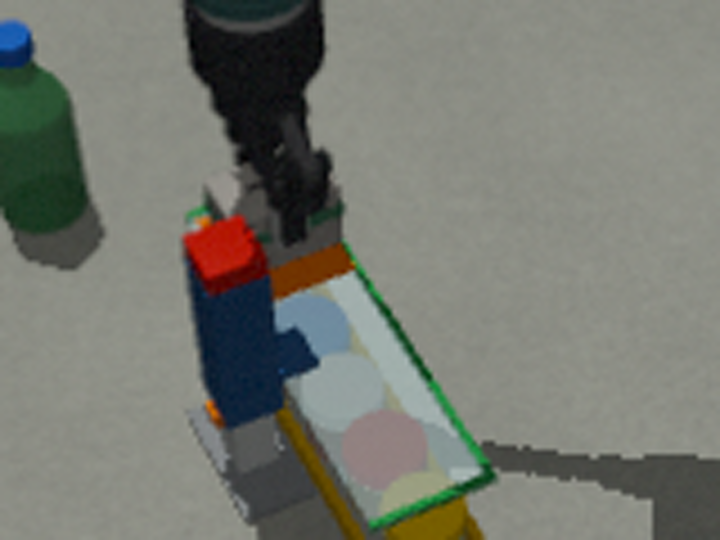

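>>> {"method": "arm_command", "body": {"targets": [{"dp": [0.001, -0.001, -0.001], "turn": [0, 0, 0], "grip": -0.6}, {"dp": [0.001, 0, 0], "turn": [0, 0, 0], "grip": -0.6}, {"dp": [0, 0, 0], "turn": [0, 0, 0], "grip": -0.6}]}}

```text
clock: 38.0
position: [0.5241, -0.282, 0.2721]
ee_rot: [-0.047, 0.706, -0.047, -0.705]
contact_force: [-0.9, 0.7, -1.5]
width: 0.0431
```

>>> {"method": "arm_command", "body": {"targets": [{"dp": [0.001, 0, 0], "turn": [0, 0, 0], "grip": -0.6}, {"dp": [0, 0, 0], "turn": [0, 0, 0], "grip": -0.6}]}}

```text
clock: 38.2
position: [0.5241, -0.2821, 0.2718]
ee_rot: [-0.047, 0.706, -0.048, -0.705]
contact_force: [-1.9, 0.3, 4.6]
width: 0.0433
```

>>> {"method": "arm_command", "body": {"targets": [{"dp": [0, 0, 0], "turn": [0, 0, 0], "grip": 0.1}, {"dp": [0, 0, 0], "turn": [0, 0, 0], "grip": 0.4}, {"dp": [0, 0, 0], "turn": [0, 0, 0], "grip": 0.5}, {"dp": [0, 0, 0], "turn": [0, 0, 0], "grip": 0.5}, {"dp": [-0.01, 0, 0], "turn": [0, 0, 0], "grip": 0.5}, {"dp": [-0.025, 0, 0], "turn": [0, 0, 0], "grip": 0.5}, {"dp": [-0.035, 0, 0], "turn": [0, 0, 0], "grip": 0.5}, {"dp": [-0.035, 0, 0], "turn": [0, 0, 0], "grip": 0.5}]}}

```text
clock: 39.0
position: [0.5239, -0.2821, 0.3775]
ee_rot: [0.048, -0.705, 0.047, 0.706]
contact_force: [0.5, -0.1, -0.4]
width: 0.0643
```

>>> {"method": "arm_command", "body": {"targets": [{"dp": [-0.03, 0, 0.02], "turn": [0, 0, 0], "grip": 0.5}, {"dp": [-0.02, 0, 0.04], "turn": [0, 0, 0], "grip": 0.5}, {"dp": [0, 0, 0.045], "turn": [0, 0, 0], "grip": 0.5}, {"dp": [0, 0, 0.045], "turn": [0, 0, 0], "grip": 0.5}, {"dp": [0, 0, 0.03], "turn": [0, 0, 0], "grip": 0.5}, {"dp": [0, 0, 0.015], "turn": [0, 0, 0], "grip": 0.5}, {"dp": [0, 0, 0], "turn": [0, 0, 0], "grip": 0.5}, {"dp": [0, 0, 0], "turn": [0, 0, 0], "grip": 0.5}]}}

```text
clock: 39.8
position: [0.3317, -0.2565, 0.4266]
ee_rot: [-0.047, 0.706, -0.048, -0.705]
contact_force: [0.1, 0.4, 0.1]
width: 0.0641
```

```bash
python3 - <<'E'
from h import *
plan([.5,-.25,.2],82.27)
im=manip.get_image('scene'); crop(im,220,120,380,240,4.5,'pics/s12.png'); cv2.imwrite('pics/scene12.png',im[:,:,::-1])
im=manip.get_image('top'); crop(im,290,200,440,280,5,'pics/t12.png'); cv2.imwrite('pics/top12.png',im[:,:,::-1])
c=manip.calibration('wrist');np.savez('w22.npz',R=c['R'],t=c['t'])
im=manip.get_image('wrist'); cv2.imwrite('pics/w22.png',im[:,:,::-1])
E
```

```text
clock 39.80 grasp [ 0.332  -0.2567  0.2716] stand [-0.1942 -0.2142] jaw -97.7 q6 0.88 F [0.1 0.4 0.1] w 0.0641
 turn [-0.   -0.14 -0.05]  dp after turn(mm) [  71.6  -29.1 -165.9]  dp before turn [  72.   -29.2 -165.8]
```

View pics/s12.png

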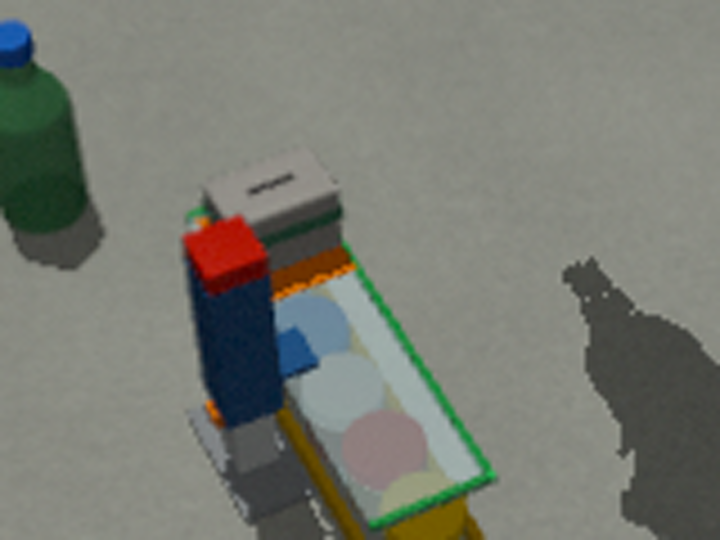

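View pics/top12.png

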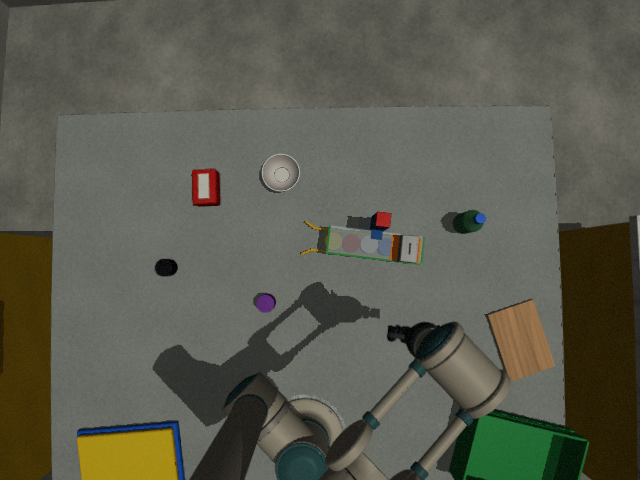

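View pics/w22.png

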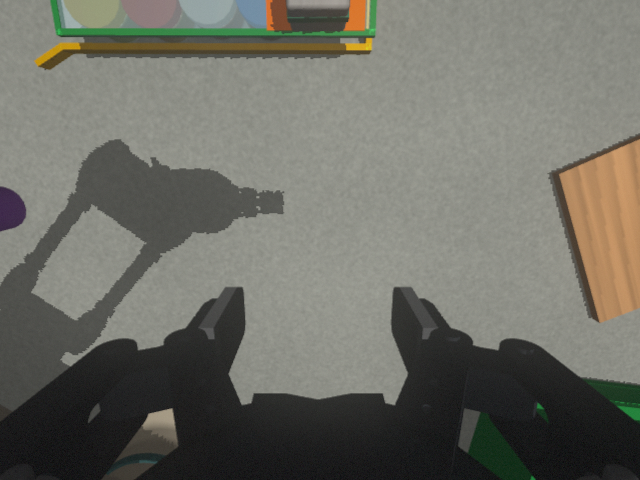

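View pics/t12.png

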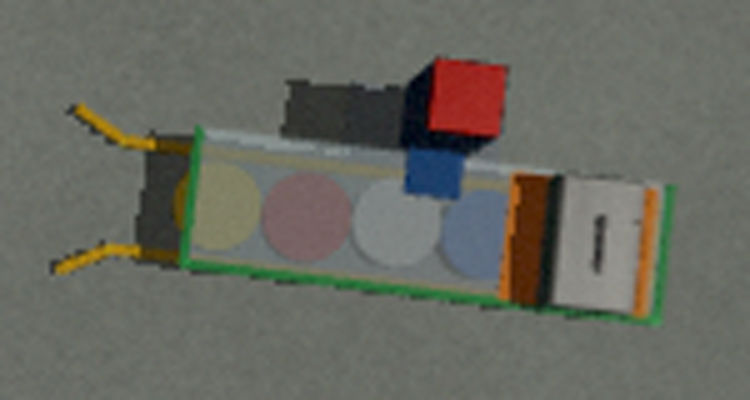

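```bash
python3 - <<'E'
from h import *
c=manip.calibration('top')
g=lambda a:[(a[0]+.5)/5-.5+290,(a[1]+.5)/5-.5+200]
P=np.array([pt(c,g(a),.128) for a in ((560,178),(644,184),(635,314),(552,303))]); print('tin stand',w2s(P.mean(0)).round(4))
M=np.array([pt(c,g(a),.078) for a in ((513,173),(658,188),(649,318),(499,299))]); print('mat stand',w2s(M.mean(0)).round(4))
print('yel',w2s(pt(c,g((217,206)),.052)))
s=pt(c,g((199,128)),.078);t=pt(c,g((181,266)),.078);print('edge',w2s(s),w2s(t))
E
```

```text
tin stand [-2.000e-04 -2.117e-01]
mat stand [ 0.0017 -0.2116]
yel [ 0.00039539 -0.01499182]
edge [3.98247904e-02 9.55091623e-05] [-0.03555621  0.00088995]
```

```bash
python3 - <<'E'
from rig import manip
print(manip.sign_off(), manip.get_state()['clock'])
E
```

```text
the job is handed in; nothing more can be done
the job is handed in; nothing more can be done
```

I raised the shelf until the orange button clicked out and the shelf stayed up on its own. Then I moved the four jars present (blue, white, red, yellow; no green one was there) into the lane and stood the coin tin on the mat. I handed the job in after about 40 s of the 210 s, and no verdict was reported.

**Jars:** the last pictures show all four upright in one line under the shelf. The outermost (yellow) has its centre at about y = -15 mm, so it sticks out about 10 mm against the 20 mm allowed.

**Tin:** it stands on the mat within about 2 mm of its centre in the top picture. The gripper is clear, with about 0 N on the wrist.

**Left alone:** the bowl, bottle and napkin box look unmoved in the last top picture. I did not measure their positions at the end.

**Checks that disagreed:**
- **Cap height:** all three cameras put the top of the red cap at about 138 mm with the shelf down. I had read 138 mm as the height of the grip point, so I gripped near 125 mm.
- **Yellow jar:** it was knocked about 3 cm towards the red jar during the run. I noticed it in the picture and measured it again before picking it up.
- **Red jar:** it had also shifted, so I gripped it about 8 mm off centre and corrected for that when placing it.

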